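# Fit a display-light fuse with sprung fuse tongs

### The arm

A 6-joint arm with a two-finger parallel gripper is mounted at the origin on the work surface. World frame = base frame: x ahead of the robot, y to its left, z up, the work surface at z = 0. Lengths are in m, angles in rad, forces in N, time in s.
With the tool pointing down it reaches from about 0.275 to 0.825 m from the base axis. Payload 4.9 kg.
Tool frame: the origin (TCP) lies midway between the tips of the shut fingers; the grasp point (between the pads) lies 19 mm behind it (grip_point_offset is the distance from the TCP to the grasp point, in m); z points along the fingers, x is the direction in which the jaws open and shut, and the axes are right-handed (so a half turn about z gives the same grasp; the last joint's range is limited). The gripper opens to 85 mm and grips with 20 to 120 N. Pads are 22 mm wide; open, the fingers measure 114 mm over their backs; the gripper's body (76 mm by 85 mm) begins 54 mm behind the grasp point. The pads swing forward as they close: fully open they stand 13 mm farther back than shut.
Start: joints at [1.04, 0.326, -0.193, 1.052, 0, 1.437], TCP at [0.213, 0.507, 0.231] pointing down, gripper open.
Joint ranges: [-2.65, 2.65], [-0.97, 1.79], [-1.3, 1.35], [-1.93, 2.1], [-1.47, 1.37], [-3.14, 3.14]. Speed limits (rad/s): [2.57, 2.57, 3.14, 3.14, 3.14, 3.14].

### API

Orientations are given as a rotation vector (axis times angle).
In Python, from cell import * gives the robot as it stands. Calls block until the motion is done:
- movep(position, orientation): joint-space move of the TCP to a pose.
- move_l(position, velocity=0.15, rot=None, until_force=None): straight line of the TCP; rot=None keeps the orientation; velocity is the mean speed in m/s. With until_force (N) it stops when the force on the tool has changed by that much, and returns True; else False.
- set_joints(angles): joint-space move.
- let_go() and grab(newtons=None): open the fingers fully, or close them until they stop; newtons is the grip in N (None keeps the last).
- sleep(seconds).
- ik(position, orientation): joint angles nearest the present ones, or None.
- get_state(): the state.
- grab_frame(name): name is "scene" or "top"; returns a dict with "img" (420x560x3 uint8, red, green, blue), "fx", "fy", "cx", "cy" (pixels), "k1" (the pictures are not rectified: a ray, as slopes to the right and down, at radius r is drawn at 1 + k1 r^2 times it, then the intrinsics apply), "cam_to_world" (4x4, takes a point from camera to world coordinates). Camera axes: x right, y down, z forward; pixel columns grow to the right and rows downward; lengths in m; the calibration is good to about 2 mm. A picture is of the moment at which its call begins. There is no depth.
A pose or a line that the arm cannot do raises MotionError and nothing moves.
- sign_off(): hands the job in, once; it reports no verdict.
Trained networks look in the newest picture that a camera, given by its name, has taken for a name from the list of things; names that differ only in an ending like _2 or _b are one class to them, and where a whole thing is asked for, a point or a joint stands for the part that bears it (a point fixed in the world has none). Each returns a list of dicts, best first, with "score" (0 to 1); they miss things now and then, are a little off and sometimes report something else, mostly with a low value. They report only what shows in the picture. A call takes as long as a camera call. They do not tell look-alikes from the thing itself.
- spot_in(camera, name): "centre" ([column, row] in pixels, amid what is visible of it).
- silhouettes(camera, name): "mask" (420x560 bool, what is visible of it) and "centre" ([column, row] in pixels, amid what is visible of it).
- tip_of(camera, name): "centre" ([column, row] in pixels: a listed point, or the origin of a listed thing).
The state is a dict: "clock": time; "q": joint angles; "joint_velocities": joint speeds; "tau": joint torques, N m; "position": TCP position; "eef_rot": TCP orientation; "contact_force": force on the tool from outside, world axes, zero at the start; "wrist_torque": the same for the moment, N m; "finger_gap": opening from 0.0 (shut) to 1.0 (fully open).
Only numpy, scipy, OpenCV 4.12 (cv2) and the standard library are available. Lean on these libraries where they do the work, as an engineer would, in place of code of your own. Each camera call takes 0.05 s, during which the arm holds its last target.

### The job

The counter's display lights are out: one way in the open fuse box is empty. Take the sprung orange tongs from their wooden holder, use them to lift the red-banded fuse out of the grey rack, press it straight down into the empty pair of spring clips until it snaps fully home, let go of it, and stand the tongs back upright in their holder. Touch the fuses and the fuse bases only with the tongs, never with the gripper itself, do not push down with more than about 30 N or the clip feet crack, leave the green-banded fuse in the rack and do not disturb the other things on the counter.

Things in the scene. Friction and masses are not known exactly. Their poses are not given: they have to be found in the camera images.
- tongs_grip (a point): (All sizes in mm.) Sprung orange plastic tongs, 121 tall, bow up, jaws down, origin on the mid plane where to pinch them: 80 above the holder floor when standing, 35 below the leg hinges, 41 below the bow's top. Legs spread along y. Each leg has a flat grip plate 18 wide (x), from 20 above to 25 below this point, then a guard jutting 7 outwards, 25 to 28 below. About 67 g. z up, x along a gripped fuse.
- tongs_jaw (a point): Same tongs: point midway between the black jaws, 70 below tongs_grip, 11 above the feet when shut, where a gripped fuse's axis lies. Each jaw is 14 wide (x), 5 thick, with a shoulder over the fuse and a lip under it, so a gripped fuse is held within 1 mm up and down. Jaws must be opened to at least 24 between their faces to pass over or off a fuse. Full open, the jaws measure 54 over their outsides.
- tongs_l (a joint): How far each leg is squeezed, rad (both legs move alike): 0 sprung fully open, 0.136 shut on a fuse, 0.165 shut on nothing. Over the grip plates the tongs measure 41.5 at 0 and 32 at 0.136, 7 per 0.1 rad; between the jaw faces 43 at 0 and 14.3 at 0.136. Held at a width of 37 the jaws are 29 apart and the spring pushes back 7 N on each finger; shut on a fuse, 14 N. Squeeze with about 40 N when pressing.
- holder: Wooden tongs holder, fixed. Origin under its centre; x and y as the well's sides. Foot 62 x 100, well walls 4 thick, 50 high; the well is 24 (x) by 78 (y) inside. The tongs stand in it with their x along its x.
- holder_in (a point): Centre of the holder's well floor, 5 above the counter; tongs standing here have tongs_grip 80 above it.
- fuse_mid (a point): Centre of the red-banded fuse: white ceramic cartridge 14.3 in diameter, 51 long, a steel cap 11.5 long at each end, 22 g, lying along x. In the rack it rests by its caps with its axis 22 above the counter; the rack's ribs (8 thick, 20 either side of the middle) leave 32 free along the middle, with 10 free below the barrel.
- fuse_green_mid (a point): Centre of a like fuse with green bands, in the rack's other place, 48 from the first. Leave it there.
- rack: Grey spare-fuse rack, fixed, 66 x 104 (y), two places 24 either side of the middle along y; fuses lie along its x. Origin under its centre.
- fuse: Orientation of the red-banded fuse: its x is the fuse's axis, its origin on its skin (use fuse_mid for position). The fuse may roll about x.
- way_empty: The empty fuse base, black, 84 (x) x 40, in a grey box (150 x 176, walls 42 above the counter) with two filled bases, 46 apart along y in any order. x: the fuse's direction. Origin under its rail foot, fixed; the base rides above it on rubber mounts and gives way downwards 1 per 3 N pushed, 8 at most. Copper clips 10 wide stand 20 either side of the middle, 30 free between.
- empty_home (a point): Where the fuse's centre lies when fully home: 43.5 above the counter unloaded; moves down with the base when it gives. Clip mouths flare to 17 wide, 14.5 above here; resistance starts 13 above and grows to a peak of about 16 to 24 N some 6 above, then the clips snap over the fuse, the force falls to almost nothing and they pull it onto hard saddles. Short of the snap it is not in.
- saddles: The two rigid copper clip feet of the empty base (same frame as the base): saddles 8 wide the fuse bottoms on, and end stops (2 thick, up to 2 above the axis of a fuse that is home) 2 beyond its ends. They must not be loaded with over 35 N (the clips themselves press a seated fuse on them with about 5 N).
- way_a: A filled base like the empty one, red-banded fuse in it. Leave alone.
- way_b: A filled base like the empty one, green-banded fuse in it. Leave alone.
- tongs: Orientation of the tongs: origin between the jaws' feet, z up to the bow, x along a gripped fuse, y the way the legs spread.
- screwdriver: Yellow-handled screwdriver, 170 long, lying beside the fuse box. Leave alone. Origin under its centre.
- teacup: Blue tea cup, 60 across, 45 high, near the rack. Leave alone. Origin under its centre.
- seal_paste: Round white porcelain seal-paste box, 60 across, 34 high, near the holder. Leave alone. Origin under its centre.
- scissors: Paper-cutting scissors lying on the counter. Leave alone. Origin under its centre.
Not all that is in view belongs to the job. What is shaped like the fuse but yellow is not meant.

How it is judged:
By the outcome, as a careful person would: the job done as asked, in the order asked, and still so for the second after the job is handed in, with the robot touching nothing.
It also fails if it takes over 61 s, if anything falls off the work surface, if the arm or the gripper's body presses on something with over 40 N, if the wrist force passes 120 N, or if a joint passes its speed limit or range.

## Working session

There is one attempt and no reset: what is moved stays moved. The work goes in short steps, each a Python script; the robot and the scene stay as the last script left them, time stands still between calls to the robot, and variables do not carry over. Pictures are saved under pics/ and viewed, and the job is handed in when it is done.

```bash
ls; mkdir -p pics
python3 - <<'E'
from cell import *
import cv2
s=get_state(); print({k:s[k] for k in('clock','position','eef_rot','finger_gap','contact_force')})
for c in("scene","top"):
    f=grab_frame(c); cv2.imwrite(f"pics/{c}0.png",f["img"][:,:,::-1]); print(c,f["fx"],f["fy"],f["cx"],f["cy"],f["k1"]);print(f["cam_to_world"])
    for n in("tongs_grip","tongs_jaw","holder","holder_in","fuse_mid","fuse_green_mid","rack","way_empty","empty_home","tongs","teacup","seal_paste","scissors","screwdriver","way_a"):
        print(n,[(round(d["score"],2),[round(float(v),1) for v in d["centre"]]) for d in tip_of(c,n)][:5])
E
```

```text
pics
{'clock': 0.0, 'position': array([0.2122553 , 0.50678193, 0.23050409]), 'eef_rot': array([ 2.61513528e+00,  1.73957219e+00, -2.44647507e-03]), 'finger_gap': 0.998420944397173, 'contact_force': array([ 0.05252751, -0.77398238,  0.06501854])}
scene 408.5698797865427 408.5698797865427 278.12073065879173 208.31058422549526 -0.12632350906940562
[[ 0.77877389  0.51861222 -0.35292009  0.8490855 ]
 [ 0.62723558 -0.65211884  0.42581281 -0.26192236]
 [-0.00931412 -0.55297594 -0.83314516  0.76436311]
 [ 0.          0.          0.          1.        ]]
tongs_grip [(0.78, [317.5, 141.4])]
tongs_jaw [(0.93, [311.3, 158.4]), (0.71, [313.6, 140.7])]
holder [(0.97, [312.0, 164.6])]
holder_in [(0.91, [312.8, 165.4]), (0.38, [191.3, 296.5])]
fuse_mid [(0.72, [289.5, 198.1]), (0.61, [260.1, 158.2])]
fuse_green_mid [(0.6, [274.5, 210.9]), (0.39, [316.6, 137.2])]
rack [(0.67, [278.7, 205.6]), (0.3, [192.6, 297.1])]
way_empty [(0.89, [194.3, 303.6]), (0.62, [191.7, 298.4])]
empty_home [(0.57, [190.7, 295.0])]
tongs [(0.93, [312.7, 164.1]), (0.58, [352.6, 188.4])]
teacup [(0.72, [320.2, 239.6])]
seal_p
[... 512 characters left out ...]
 242.8])]
tongs_jaw [(0.72, [165.0, 240.4])]
holder [(0.57, [169.1, 240.5])]
holder_in [(0.7, [170.9, 240.5]), (0.28, [325.2, 144.5])]
fuse_mid [(0.66, [225.1, 226.6]), (0.44, [201.9, 295.5])]
fuse_green_mid [(0.69, [367.6, 228.0]), (0.52, [247.5, 235.0])]
rack [(0.87, [239.8, 232.3])]
way_empty [(0.67, [366.4, 224.9]), (0.57, [229.6, 224.8])]
empty_home [(0.92, [377.5, 225.3])]
tongs [(0.72, [170.4, 238.2])]
teacup [(0.65, [239.0, 181.1]), (0.41, [156.3, 244.8])]
seal_paste [(0.63, [170.6, 187.8]), (0.3, [156.9, 244.7])]
scissors [(0.59, [329.0, 145.6]), (0.45, [170.5, 239.7])]
screwdriver [(0.75, [345.6, 277.7])]
way_a [(0.9, [327.5, 230.0]), (0.71, [346.7, 277.0]), (0.56, [346.2, 227.6])]
```

View pics/scene0.png

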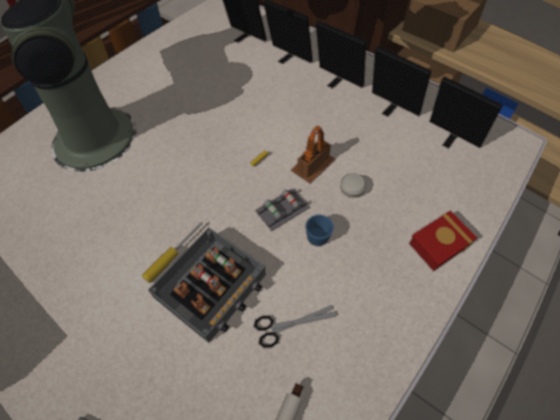

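View pics/top0.png

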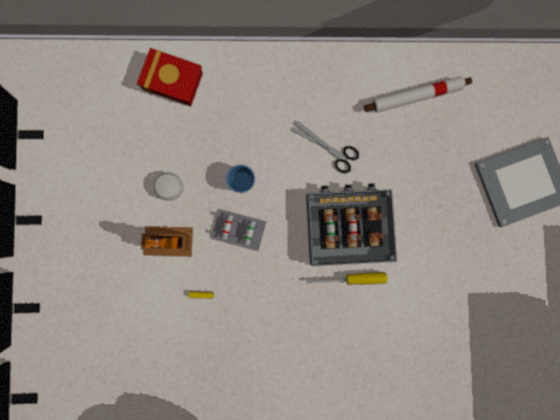

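The top view has +x up and −y to the right. The tongs and holder are at about (167,241), the rack's red fuse at (227,227) and green at (250,232). The empty way is the rightmost base, about (375,226). Next I'll zoom in.

```bash
cat > h.py <<'E'
from cell import *
import numpy as np, cv2
def ray(f,px):
    u=np.array([(px[0]-f["cx"])/f["fx"],(px[1]-f["cy"])/f["fy"]]); s=u.copy()
    for _ in range(30): s=u/(1+f["k1"]*(s@s))
    M=f["cam_to_world"]; d=M[:3,:3]@np.array([s[0],s[1],1]); return M[:3,3],d
def atz(f,px,z):
    o,d=ray(f,px); return o+d*(z-o[2])/d[2]
def proj(f,P):
    M=f["cam_to_world"]; p=M[:3,:3].T@(np.asarray(P,float)-M[:3,3]); s=p[:2]/p[2]; s=s*(1+f["k1"]*(s@s)); return np.array([s[0]*f["fx"]+f["cx"],s[1]*f["fy"]+f["cy"]])
def tri(f,p,g,q):
    o1,d1=ray(f,p);o2,d2=ray(g,q); d1/=np.linalg.norm(d1);d2/=np.linalg.norm(d2)
    A=sum(np.eye(3)-np.outer(d,d) for d in(d1,d2)); b=sum((np.eye(3)-np.outer(d,d))@o for o,d in((o1,d1),(o2,d2)))
    X=np.linalg.solve(A,b); return X,np.linalg.norm(np.cross(d1,X-o1)),np.linalg.norm(np.cross(d2,X-o2))
def crop(f,x0,y0,w,h,k,name,pts=()):
    im=cv2.resize(f["img"][y0:y0+h,x0:x0+w,::-1],None,fx=k,fy=k,interpolation=cv2.INTER_CUBIC)
    for p in pts: 
        c=(int((p[0]-x0+.5)*k),int((p[1]-y0+.5)*k)); cv2.circle(im,c,2,(255,0,255),-1)
    for i in range(0,w,10): cv2.putText(im,str(x0+i),(int((i+.5)*k),8),0,.3,(0,0,0),1); cv2.line(im,(int((i+.5)*k),10),(int((i+.5)*k),14),(0,0,0),1)
    for i in range(0,h,10): cv2.putText(im,str(y0+i),(0,int((i+.5)*k)+3),0,.3,(0,0,0),1)
    cv2.imwrite(f"pics/{name}.png",im)
E
python3 - <<'E'
from h import *
import pickle
F={c:grab_frame(c) for c in("top","scene")}
pickle.dump(F,open("f0.pkl","wb"))
t,s=F["top"],F["scene"]
crop(t,135,205,140,55,5.7,"t1"); crop(t,300,180,105,95,6,"t2")
crop(s,245,115,100,120,5,"s1"); crop(s,140,220,135,120,5,"s2")
E
```

```text
(no output)
```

View pics/t1.png

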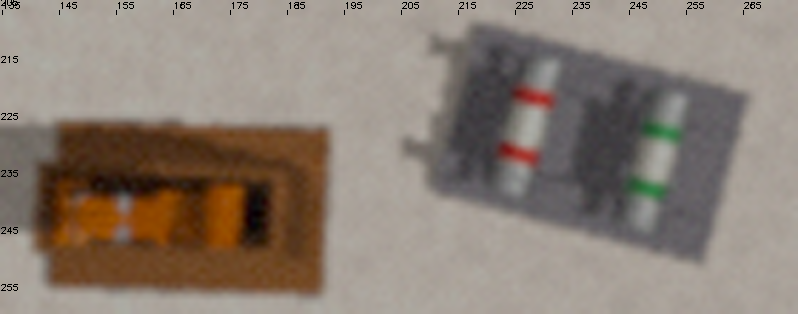

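View pics/t2.png

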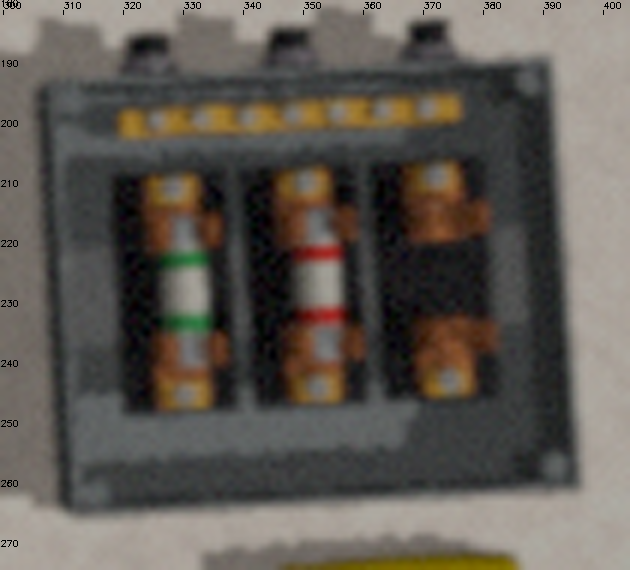

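View pics/s1.png

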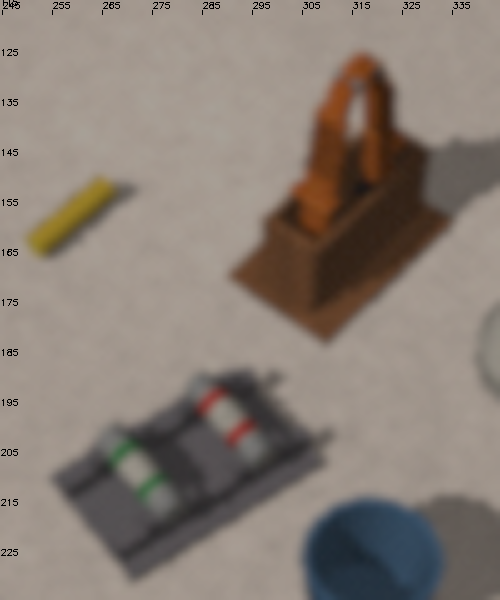

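View pics/s2.png

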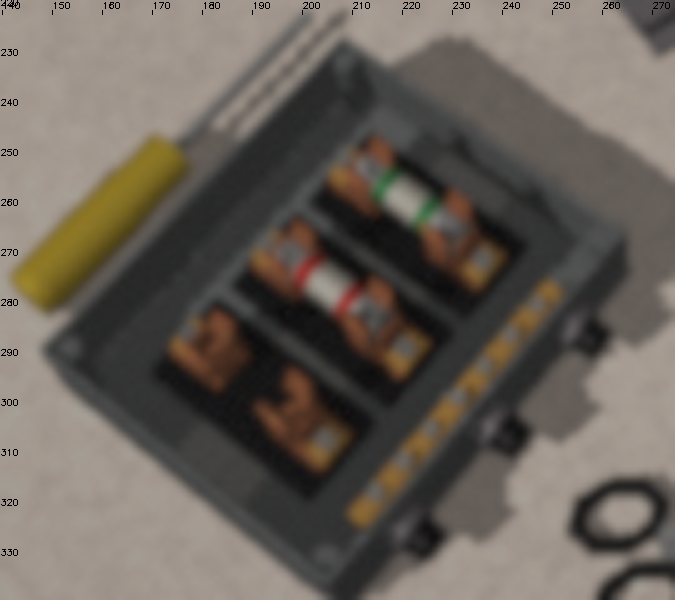

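Run:
```python
from h import *
import pickle
F=pickle.load(open("f0.pkl","rb")); t,s=F["top"],F["scene"]
np.set_printoptions(precision=4,suppress=True)
print("foot top z5");Q=[(144.3,225.9),(191.9,227),(190.8,255.7),(143.3,254.2)]
P=[atz(t,q,.005) for q in Q]
for p in P: print(p)
print("mean",np.mean(P,0),[np.linalg.norm(P[i]-P[i-1]) for i in range(4)])
print("scene foot",[atz(s,q,.0) for q in((290.5,169.5),(309.9,182.9),(335.1,158.5))])
for z in(.05,.055):print("scene well top",z,[atz(s,q,z) for q in((297.5,158.1),(307.5,163.9),(330.1,144.5))])
for n,a,b,c,d in(("red",(230.5,215.0),(224.5,238.9),(284.5,191.5),(295.7,204.9)),("green",(253.1,221.2),(247,244.7),(266.5,205.5),(277.5,221.1))):
    for f,x,y in((t,a,b),(s,d,c)):
        A=atz(f,x,.022);B=atz(f,y,.022); print(n,(A+B)/2,np.linalg.norm(A-B),np.degrees(np.arctan2(*(A-B)[1::-1])))
# clip ends / terminals etc: empty way, way_a
# way fuse ends: way a middle red barrel midpoint
for n,a,c in(("a red",(352.5,227),(203,276.5)),("b green",(330,228),(220,260.5))):
    print(n,tri(t,a,s,c), atz(t,a,.0505),atz(s,c,.0505))
# box top corners z=.042
for q in((307.5,195),(391,190.5),(395.5,260.5),(311.5,264)): print("box",atz(t,q,.042))
for q in((149,289),(209,228),(264,265.5),(205.5,339)): print("boxs",atz(s,q,.042))
# empty clips: screw tops
for a,b in(((371.5,209.5),(373.5,243.5)),((330.5,228),(352.5,227))): print("scr",atz(t,a,.035),atz(t,b,.035))
```

```text
foot top z5
[0.5433 0.3286 0.005 ]
[0.5397 0.2298 0.005 ]
[0.4796 0.2321 0.005 ]
[0.4844 0.3302 0.005 ]
mean [0.5117 0.2802 0.005 ] [np.float64(0.05892233340918785), np.float64(0.09881424452510658), np.float64(0.060073210007950704), np.float64(0.09819138388941633)]
scene foot [array([0.4785, 0.2343, 0.    ]), array([0.5388, 0.2307, 0.    ]), array([0.5427, 0.3298, 0.    ])]
scene well top 0.05 [array([0.4947, 0.2382, 0.05  ]), array([0.5228, 0.2386, 0.05  ]), array([0.5292, 0.3195, 0.05  ])]
scene well top 0.055 [array([0.4972, 0.2347, 0.055 ]), array([0.5251, 0.2351, 0.055 ]), array([0.5314, 0.3154, 0.055 ])]
red [0.5386 0.1539 0.022 ] 0.050863777751516105 -14.418569362060882
red [0.5383 0.1551 0.022 ] 0.043745329559814826 -17.50244538115833
green [0.5255 0.1074 0.022 ] 0.050190151702508075 -15.122553666164652
green [0.5321 0.0993 0.022 ] 0.047016112839718634 -20.2509714102542
a red (array([ 0.5324, -0.1042,  0.0448]), np.float64(0.0032420900044923067), np.float64(0.0032420900044920994)) [ 0.5346 -0.1004  0.0505] [ 0.5325 -0.1076  0.0505]
b green (array([ 0.5318, -0.058 ,  0.0402]), np.float64(0.0021906871136826035), np.float64(0.0021906871136824404)) [ 0.5332 -0.0545  0.0505] [ 0.5346 -0.0623  0.0505]
box [ 0.6014 -0.0112  0.042 ]
box [ 0.6091 -0.1849  0.042 ]
box [ 0.4651 -0.1895  0.042 ]
box [ 0.461  -0.0167  0.042 ]
boxs [ 0.466  -0.1908  0.042 ]
boxs [ 0.4619 -0.0198  0.042 ]
boxs [ 0.6054 -0.0139  0.042 ]
boxs [ 0.617  -0.1905  0.042 ]
scr [ 0.5706 -0.145   0.035 ] [ 0.5002 -0.1471  0.035 ]
scr [ 0.5334 -0.0584  0.035 ] [ 0.5348 -0.1042  0.035 ]
```

```bash
cat >> h.py <<'E'
from scipy.spatial.transform import Rotation as Ro
def rv(yaw): # tongs yaw (rad): tool x = tongs y, tool y = tongs x
    c,s=np.cos(yaw),np.sin(yaw)
    return Ro.from_matrix(np.array([[-s,c,0],[c,s,0],[0,0,-1]])).as_rotvec()
E
python3 - <<'E'
from h import *
import pickle
np.set_printoptions(precision=4,suppress=True)
F=pickle.load(open("f0.pkl","rb")); t,s=F["top"],F["scene"]
for n,a,b,z in(("grip",(155.9,242.8),(317.5,141.4),.085),("bow",(156,242),(317,128),.126),("jaw",(165,240.4),(311.3,158.4),.015),("holder_in",(170.9,240.5),(312.8,165.4),.005)):
    print(n,tri(t,a,s,b)[0],atz(t,a,z),atz(s,b,z))
# projected expected points
for yy in(.27,.28,.29): print(yy,[proj(f,(.5113,yy,.085)) for f in(t,s)],[proj(f,(.5113,yy,.126)) for f in(t,s)])
print(rv(0),ik([.5113,.28,.15],rv(np.radians(-2.2))),get_state()["clock"])
m={}
for c in("top","scene"):
    for d in silhouettes(c,"tongs")[:1]:
        ys,xs=np.nonzero(d["mask"]); print(c,d["score"],xs.min(),xs.max(),ys.min(),ys.max(),xs.mean(),ys.mean())
crop(t,135,220,65,40,12,"t3");crop(s,285,115,60,70,8,"s3")
E
```

```text
grip [0.5107 0.288  0.0742] [0.5094 0.2839 0.085 ] [0.5174 0.281  0.085 ]
bow [0.5138 0.274  0.1302] [0.5117 0.2731 0.126 ] [0.5135 0.2797 0.126 ]
jaw [0.5102 0.2788 0.0239] [0.5125 0.2833 0.015 ] [0.5038 0.2826 0.015 ]
holder_in [0.513  0.2749 0.0027] [0.512  0.2734 0.005 ] [0.515  0.2743 0.005 ]
0.27 [array([163.3254, 241.6602]), array([312.4432, 142.9835])] [array([157.7823, 242.1726]), array([313.5489, 130.0466])]
0.28 [array([157.9705, 241.7398]), array([315.0547, 140.4183])] [array([152.1112, 242.2573]), array([316.2495, 127.4586])]
0.29 [array([152.6086, 241.8196]), array([317.6391, 137.8803])] [array([146.4322, 242.3422]), array([318.9206, 124.8998])]
[2.2214 2.2214 0.    ] [ 0.3744  0.4502 -0.2239  0.8967  0.      0.4128] 1.7
top 0.82 144 179 238 248 161.5121212121212 242.66363636363636
scene 0.63 316 324 130 153 319.8590604026846 141.46308724832215
```

View pics/t3.png

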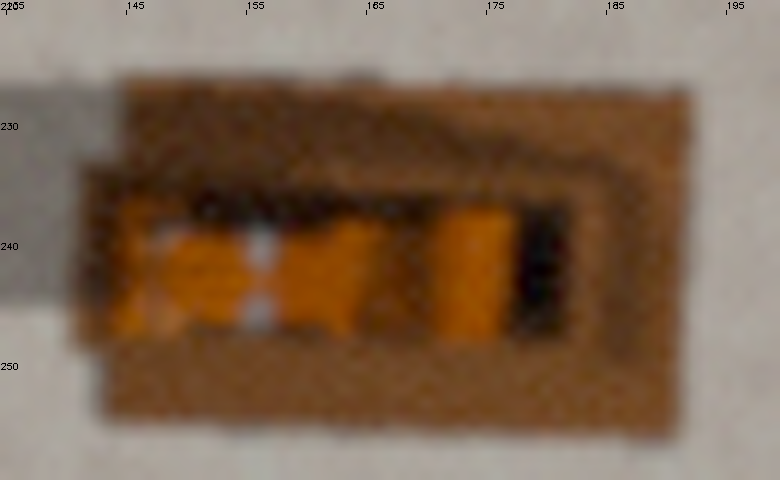

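View pics/s3.png

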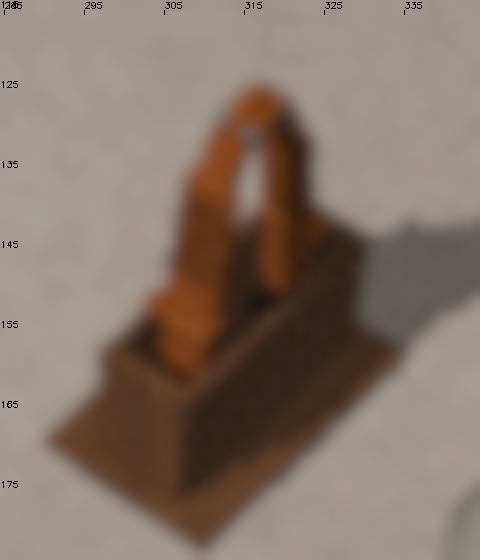

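Run:
```python
from h import *
np.set_printoptions(precision=4,suppress=True)
r=rv(np.radians(-2.2))
movep([.510,.281,.17],r); print(get_state()["clock"])
h=move_l([.510,.281,.065],.12,until_force=6); print(h,get_state()["clock"],get_state()["position"])
grab(20)
s=get_state(); print(s["clock"],s["finger_gap"],s["finger_gap"]*85,s["contact_force"],s["position"])
sleep(.3); s=get_state(); print(s["finger_gap"]*85)
f=grab_frame("top");g=grab_frame("scene")
crop(f,110,200,110,80,7,"t4");crop(g,265,60,100,120,5,"s4")
```

```text
3.2083
False 4.2333 [0.5106 0.2814 0.0657]
4.775 0.37106140363514317 31.54021930898717 [ 0.5021 -0.9243  8.396 ] [0.5116 0.2816 0.0668]
31.51787514987021
```

View pics/s4.png

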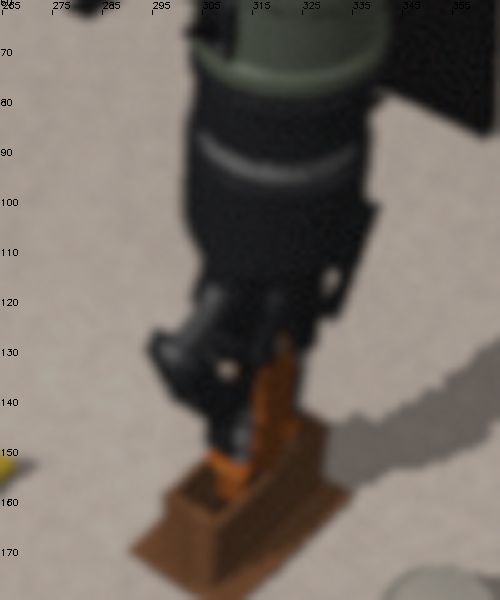

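Run:
```python
from h import *
for n in (15,10,7):
    try:
        r=grab(n); s=get_state(); print(n,r,s["clock"],s["finger_gap"]*85,s["contact_force"])
    except Exception as e: print(n,repr(e))
```

```text
15 False 5.3917 31.166612078991633 [ 0.69508795 -0.02732569  7.17528315]
10 False 5.6083 31.353090178334867 [-0.11762747 -0.65911437  7.79982612]
7 False 5.825 31.326804748803646 [0.52011983 0.48785366 7.1778883 ]
```

Run:
```python
from h import *
r=rv(np.radians(-2.2))
def st(l):
    s=get_state(); print(l,round(s["clock"],2),round(s["finger_gap"]*85,2),np.round(s["contact_force"],1),np.round(s["position"],4))
grab(60); st("60")
let_go(); 
for k,z in enumerate((.086,.093)):
    if k: let_go()
    move_l([.511,.281,z],.1); st("at")
    grab(20); st("g20"); f=grab_frame("scene"); crop(f,265,90,100,90,7.5,f"s5_{k}a")
    grab(70); st("g70"); f=grab_frame("scene"); crop(f,265,90,100,90,7.5,f"s5_{k}b")
    grab(20); st("g20")
```

```text
60 6.04 30.15 [-0.  -0.6  7.5] [0.5117 0.2816 0.0668]
at 6.98 85.33 [ 0.3 -0.4  0.1] [0.5116 0.2812 0.0866]
g20 7.54 31.17 [ 0.3 -1.1  1.4] [0.511  0.2807 0.086 ]
g70 7.81 28.88 [ 0.7 -1.6  1.6] [0.5111 0.281  0.0861]
g20 8.07 29.19 [ 0.9 -1.4  3. ] [0.5111 0.281  0.0861]
at 8.92 84.88 [ 0.6 -0.3  0. ] [0.5116 0.2813 0.0937]
g20 9.5 32.98 [ 0.1 -3.7  4.8] [0.5112 0.2803 0.0933]
g70 9.77 28.89 [ 0.4 -3.2  6.1] [0.5113 0.2807 0.0934]
g20 10.03 28.65 [ 0.7 -3.1  6.4] [0.5114 0.2807 0.0934]
```

```bash
python3 -c "
import cv2,numpy as np
a=[cv2.imread(f'pics/s5_{n}.png')[100:,100:650] for n in('0a','1a','0b','1b')]
cv2.imwrite('pics/m5.png',cv2.resize(np.vstack([np.hstack(a[:2]),np.hstack(a[2:])]),(780,600)))"
```

```text
(no output)
```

View pics/m5.png

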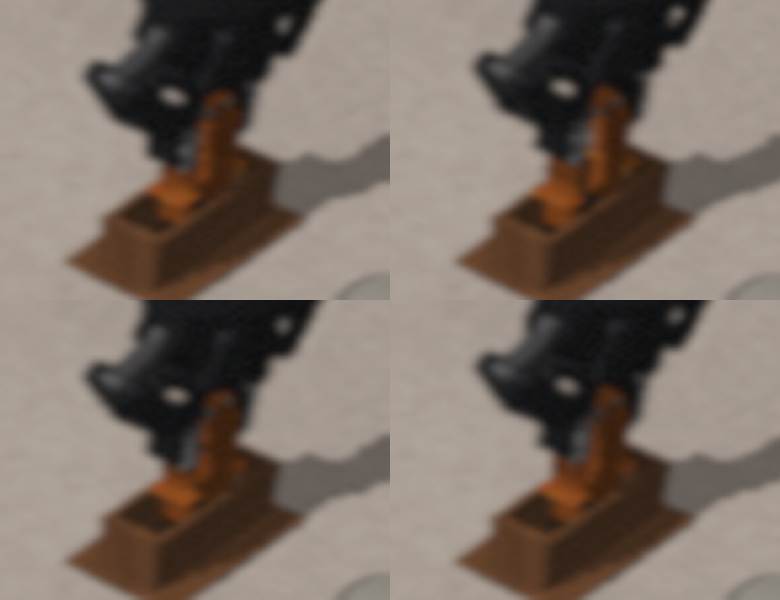

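Run:
```python
from h import *
def st(l):
    s=get_state(); print(l,round(s["clock"],2),round(s["finger_gap"]*85,2),np.round(s["contact_force"],1))
st("a"); sleep(.3); st("b"); sleep(.2); grab(20); st("c")
```

```text
a 10.03 28.65 [ 0.7 -3.1  6.4]
b 10.33 28.74 [ 1.  -2.9  5. ]
c 10.75 28.41 [-0.6 -3.5  5.9]
```

Run:
```python
from h import *
np.set_printoptions(precision=4,suppress=True)
def st(l):
    s=get_state(); print(l,round(s["clock"],2),round(s["finger_gap"]*85,2),np.round(s["contact_force"],1),np.round(s["position"],4))
let_go(); move_l([.511,.281,.094],.1); st("at"); grab(20); st("g")
move_l([.511,.281,.175],.15)
movep([.5386,.1543,.165],rv(np.radians(-15.4))); st("over")
import pickle
F={c:grab_frame(c) for c in("top","scene")}; pickle.dump(F,open("f1.pkl","wb"))
P=get_state()["position"]-[0,0,.0774]; print(P,[proj(F[c],P) for c in F])
for c in F:
  for n in("tongs_jaw","fuse_mid","tongs_grip","rack"): print(c,n,[(round(d["score"],2),np.round(d["centre"],1)) for d in tip_of(c,n)][:3])
crop(F["top"],170,180,110,80,7,"t6",[proj(F["top"],P)]);crop(F["scene"],240,90,110,130,4.6,"s6",[proj(F["scene"],P)])
```

```text
at 11.59 85.03 [0.2 0.7 0.1] [0.5111 0.2811 0.0941]
g 12.15 31.96 [-0.1  0.2  1.3] [0.5111 0.281  0.0941]
over 13.43 32.11 [1.  0.5 0.1] [0.538  0.1535 0.1639]
[0.5381 0.1549 0.087 ] [array([224.3242, 226.641 ]), array([290.3781, 180.27  ])]
top tongs_jaw []
top fuse_mid [(0.22, array([377.1, 227.7]))]
top tongs_grip []
top rack [(0.48, array([237.1, 229.1]))]
scene tongs_jaw [(0.94, array([292.3, 178.6]))]
scene fuse_mid [(0.64, array([259.4, 159.4])), (0.49, array([289.1, 197.5]))]
scene tongs_grip [(0.74, array([290.6, 157.9]))]
scene rack [(0.71, array([282.7, 209.9]))]
```

View pics/t6.png

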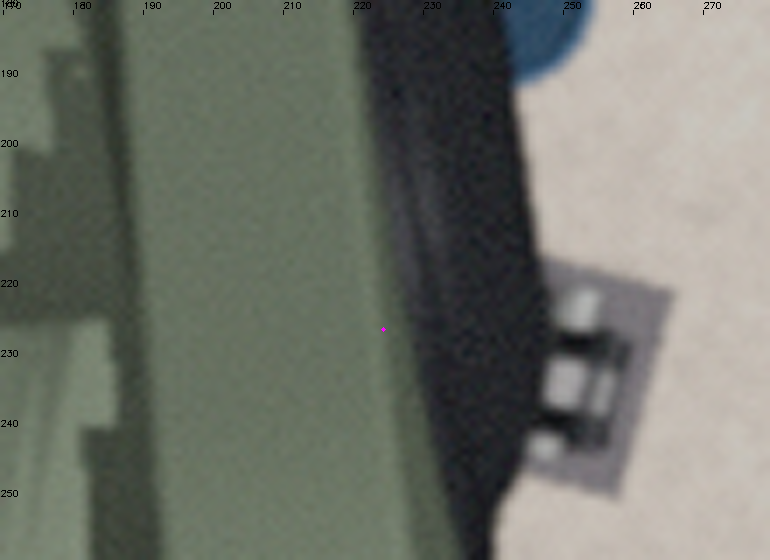

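View pics/s6.png

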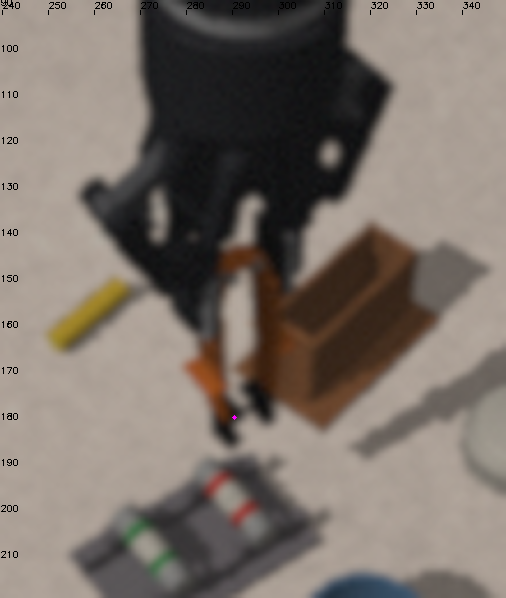

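Run:
```python
from h import *
import pickle
F=pickle.load(open("f1.pkl","rb")); f=F["scene"]
P=np.array([.5381,.1549-.0014,.087]);y=np.radians(-15.4);yd=np.array([-np.sin(y),np.cos(y),0])
pts=[proj(f,P+yd*k) for k in(-.012,.012)]; print(pts)
crop(f,270,160,40,30,18,"s7",pts)
```

```text
[array([285.32745921, 183.37643161]), array([294.56151251, 177.98068728])]
```

View pics/s7.png

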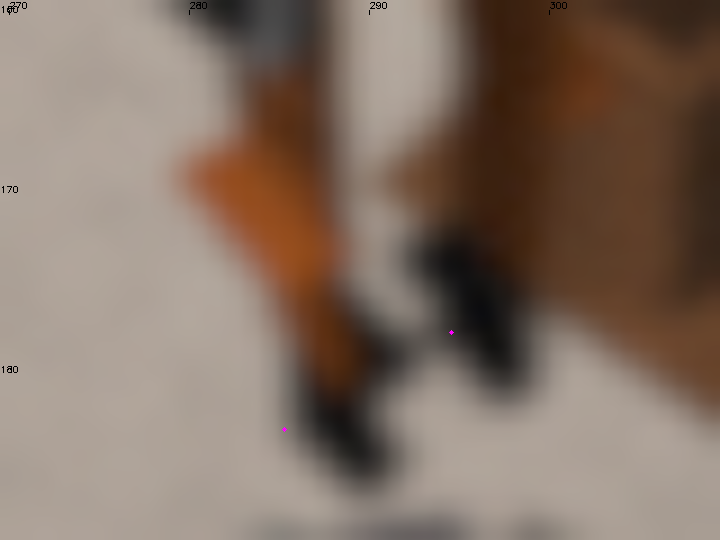

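Run:
```python
from h import *
np.set_printoptions(precision=4,suppress=True)
def st(l):
    s=get_state(); print(l,round(s["clock"],2),round(s["finger_gap"]*85,2),np.round(s["contact_force"],1),np.round(s["position"],4))
movep([.511,.281,.165],rv(np.radians(-2.2))); st("over")
print(move_l([.511,.281,.0945],.15,until_force=8)); st("down")
let_go(); move_l([.511,.281,.104],.1); st("at"); grab(20); st("g")
f=grab_frame("scene"); crop(f,265,90,100,90,7.5,"s8a")
move_l([.511,.281,.185],.15); st("up")
f=grab_frame("scene"); crop(f,280,95,60,75,8,"s8")
```

```text
over 14.51 32.44 [ 0.9 -1.1 -1.6] [0.5105 0.2818 0.1649]
True
down 15.03 30.4 [0.3 0.7 4.1] [0.5106 0.2799 0.0924]
at 15.88 85.24 [ 0.2 -1.3 -0.1] [0.5117 0.2813 0.1046]
g 16.43 32.2 [ 0.8 -0.4 -0.8] [0.5108 0.2809 0.1038]
up 17.17 32.0 [-0.5 -0.2 -0.8] [0.5106 0.2808 0.1843]
```

View pics/s8.png

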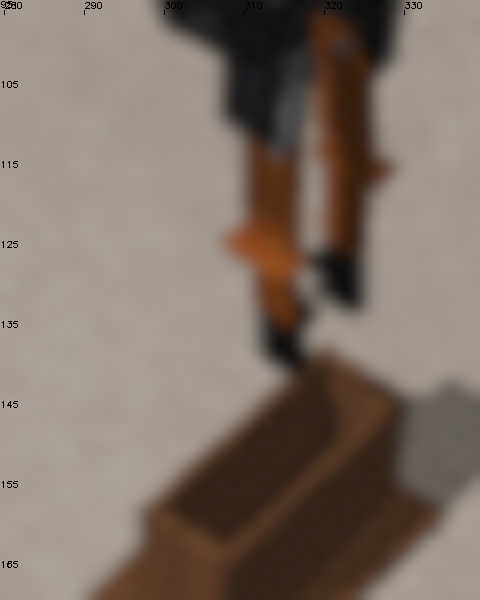

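Run:
```python
from h import *
np.set_printoptions(precision=4,suppress=True)
def st(l):
    s=get_state(); print(l,round(s["clock"],2),round(s["finger_gap"]*85,2),np.round(s["contact_force"],1),np.round(s["position"],4))
print(move_l([.511,.281,.1045],.15,until_force=8)); st("down")
let_go(); move_l([.511,.281,.1085],.1); st("at"); grab(20); st("g")
move_l([.511,.281,.185],.15); st("up")
f=grab_frame("scene"); 
z=.185-.1085+.005+.002
for k in(.010,.014,.018): print(k,proj(f,(.511,.281-k,z)),proj(f,(.511,.281+k,z)))
crop(f,285,95,55,50,14,"s9")
```

```text
True
down 17.78 30.82 [-0.5  0.6  3.2] [0.5093 0.2805 0.1017]
at 18.61 84.95 [-0.1 -0.9 -0.6] [0.5117 0.2812 0.109 ]
g 19.17 29.19 [ 0.4 -1.4  1.5] [0.5111 0.2807 0.1086]
up 19.82 29.2 [ 0.4  0.3 -0.2] [0.5105 0.2809 0.1843]
0.01 [312.5581 143.1201] [317.7428 138.0253]
0.014 [311.5081 144.1522] [318.7669 137.0193]
0.018 [310.4538 145.1887] [319.7867 136.0176]
```

View pics/s9.png

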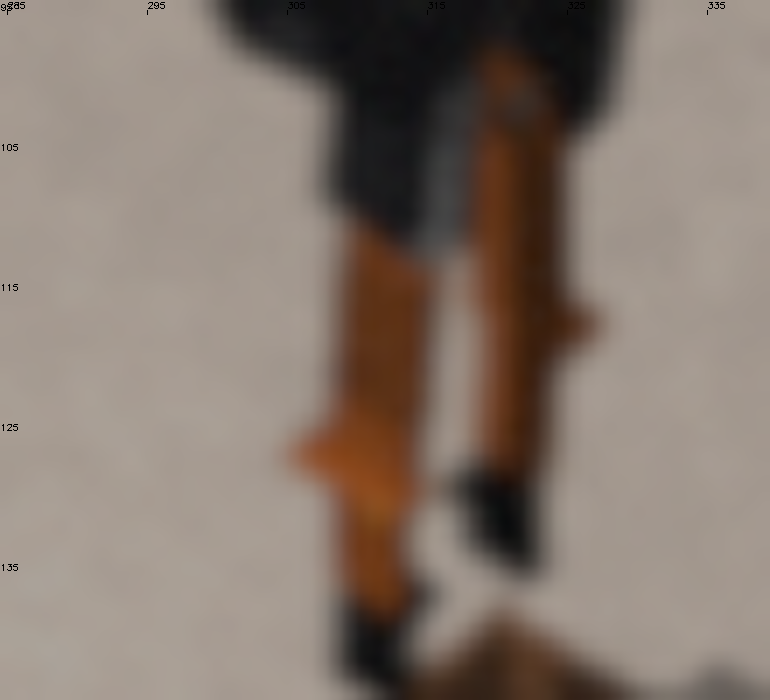

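Run:
```python
from h import *
np.set_printoptions(precision=3,suppress=True)
def st(l):
    s=get_state(); print(l,round(s["clock"],2),round(s["finger_gap"]*85,2),np.round(s["contact_force"],1),np.round(s["position"],4))
a=np.radians(-15.4); r=rv(a)
movep([.5386,.1543,.185],r)
move_l([.5386,.1543,.145],.15); st("near")
import pickle
g=grab_frame("scene"); pickle.dump(g,open("f2.pkl","wb"))
for n in("tongs_jaw","tongs_grip","fuse_mid"): print(n,[(round(d["score"],2),np.round(d["centre"],1)) for d in tip_of("scene",n)][:3])
C=np.array([.5386,.1543,.145]); jaw=C-[0,0,.0926]; grip=C-[0,0,.0226]
yd=np.array([-np.sin(a),np.cos(a),0]);xd=np.array([np.cos(a),np.sin(a),0])
print("pred jaw",proj(g,jaw),"grip",proj(g,grip),"fuse",proj(g,(.5386,.1543,.022)))
bot=jaw-[0,0,.011]
pts=[proj(g,bot+yd*s1*h+xd*s2*.007) for s1 in(-1,1) for h in(.0145,.0195) for s2 in(-1,1)]
crop(g,260,140,60,75,8,"s10",pts); crop(g,260,140,60,75,8,"s10n")
```

```text
near 20.88 29.01 [ 0.8 -0.6  0.3] [0.538 0.155 0.145]
tongs_jaw [(0.84, array([292.7, 187.5]))]
tongs_grip [(0.73, array([293.5, 171.7]))]
fuse_mid [(0.64, array([292. , 200.4])), (0.62, array([259.5, 157.2]))]
pred jaw [290.143 190.326] grip [290.661 169.842] fuse [289.936 198.411]
```

View pics/s10.png

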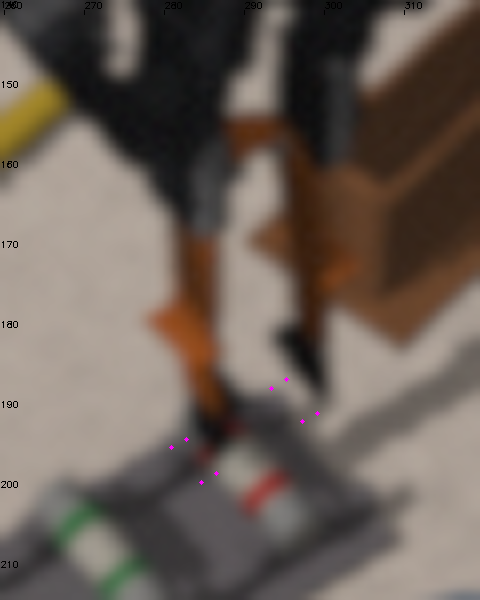

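Run:
```python
from h import *
np.set_printoptions(precision=3,suppress=True)
def st(l):
    s=get_state(); print(l,round(s["clock"],2),round(s["finger_gap"]*85,2),np.round(s["contact_force"],1),np.round(s["position"],4)); return s["position"]
a=np.radians(-15.4); yd=np.array([-np.sin(a),np.cos(a)])
xy=np.array([.5386,.1543])-.002*yd
move_l([*xy,.130],.1)
print(move_l([*xy,.100],.035,until_force=4)); st("down");
g=grab_frame("scene");crop(g,260,140,60,75,8,"s11"); st("down");st("down")
```

```text
True
down 22.0 29.0 [-0.1 -0.4  4.2] [0.539 0.152 0.109]
down 22.05 29.16 [-0.1  0.4  4.9] [0.538 0.152 0.109]
down 22.05 29.16 [-0.1  0.4  4.9] [0.538 0.152 0.109]
```

View pics/s11.png

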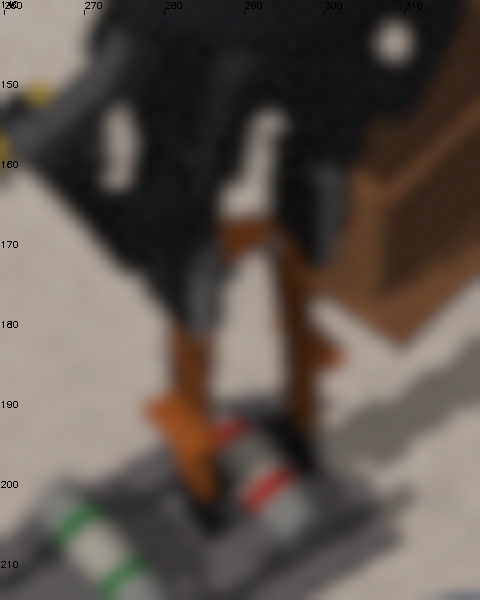

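```bash
python3 - <<'E'
from h import *
np.set_printoptions(precision=3,suppress=True)
def st(l):
    s=get_state(); print(l,round(s["clock"],2),round(s["finger_gap"]*85,2),np.round(s["contact_force"],1),np.round(s["position"],4)); return s["position"]
a=np.radians(-15.4); yd=np.array([-np.sin(a),np.cos(a)])
xy=np.array([.5386,.1543])-.002*yd
move_l([*xy,.1148],.05); st("at")
grab(60); st("60")
g=grab_frame("scene");crop(g,260,140,60,75,8,"s12a")
grab(100); st("100")
g=grab_frame("scene");crop(g,260,140,60,75,8,"s12")
E
python3 -c "
import cv2,numpy as np
cv2.imwrite('pics/s12c.png',np.hstack([cv2.imread('pics/s12a.png')[:,:390],cv2.imread('pics/s12.png')[:,:390]]))"
```

```text
at 22.33 29.04 [-0.3  0.6 -1. ] [0.538 0.152 0.115]
60 22.55 24.63 [-0.3 -2.2 -0.6] [0.537 0.152 0.114]
100 22.82 22.71 [-0.6 -2.8 -2. ] [0.538 0.152 0.115]
```

View pics/s12c.png

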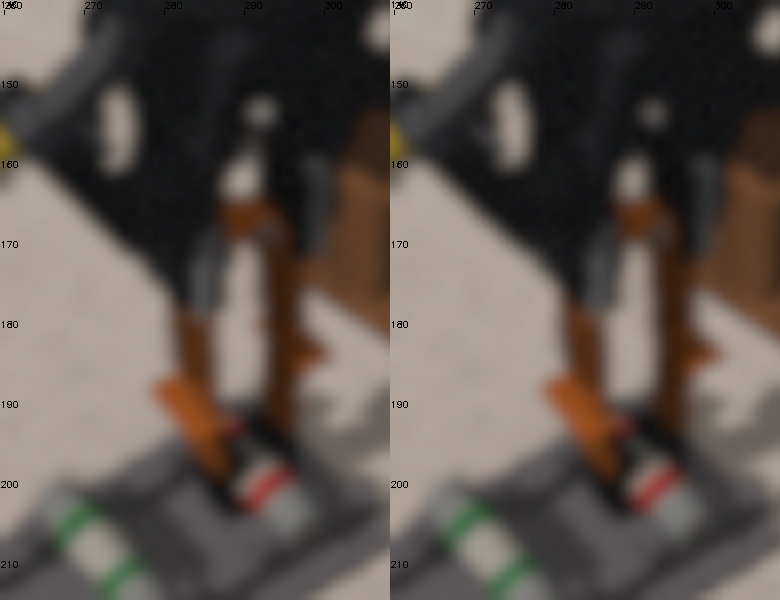

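Run:
```python
from h import *
import pickle
np.set_printoptions(precision=4,suppress=True)
def st(l):
    s=get_state(); print(l,round(s["clock"],2),round(s["finger_gap"]*85,2),np.round(s["contact_force"],1),np.round(s["position"],4)); return s["position"]
F=pickle.load(open("f0.pkl","rb"));t=F["top"]
p=lambda x,y:(300+x/6-.5,180+y/6-.5)
for u,l in(((172,187),(185,395)),((305,182),(318,387)),((437,178),(449,378))):
    A=atz(t,p(*u),.033);B=atz(t,p(*l),.033); d=A-B; print("screws",(A+B)/2,np.degrees(np.arctan2(d[1],d[0])))
b=atz(t,p(186,292),.0435);a=atz(t,p(320,285.5),.0435); d=a-b; print("b",b,"a",a,np.linalg.norm(d),np.degrees(np.arctan2(d[0],-d[1]))); print("empty",a+d*.046/np.linalg.norm(d), atz(t,(375.1,225.9),.0435))
al=np.radians(-15.4); yd=np.array([-np.sin(al),np.cos(al)])
xy=np.array([.5386,.1543])-.002*yd
print(move_l([*xy,.20],.15)); st("up")
g=grab_frame("scene");crop(g,250,100,70,75,8,"s13")
```

```text
screws [ 0.5335 -0.0561  0.033 ] 2.320256791280315
screws [ 0.5351 -0.1024  0.033 ] 2.174976550499373
screws [ 0.5368 -0.1484  0.033 ] 1.7805197083666684
b [ 0.5329 -0.0568  0.0435] a [ 0.5345 -0.1028  0.0435] 0.04604832979374301 1.9940805119124725
empty [ 0.5361 -0.1488  0.0435] [ 0.5364 -0.1489  0.0435]
False
up 23.58 22.4 [ 0.6 -1.  -1.6] [0.5378 0.1527 0.1995]
```

View pics/s13.png

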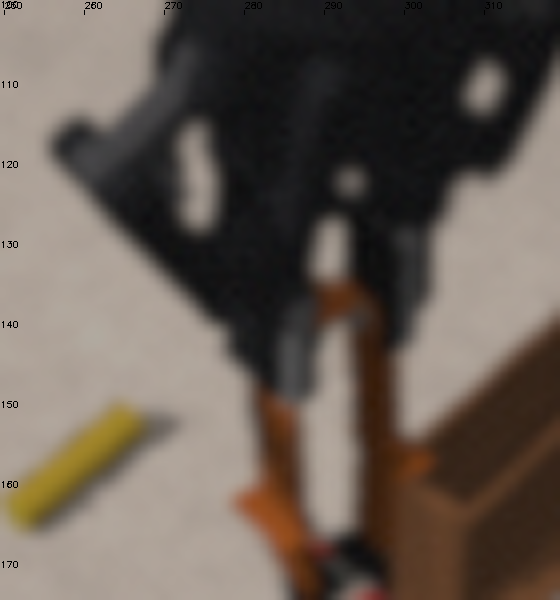

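Run:
```python
from h import *
import pickle
np.set_printoptions(precision=4,suppress=True)
def st(l):
    s=get_state(); print(l,round(s["clock"],2),round(s["finger_gap"]*85,2),np.round(s["contact_force"],1),np.round(s["position"],4)); return s["position"]
F=pickle.load(open("f0.pkl","rb"));s0=F["scene"]
q=lambda x,y:(140+x/5-.5,220+y/5-.5)
print("a proj",proj(s0,(.5345,-.1028,.0435)),"obs",q(328,283)," b",proj(s0,(.5329,-.0568,.0435)),q(407,200))
r=rv(np.radians(2.05)); H=np.array([.5361,-.1487])
movep([*H,.21],r); move_l([*H,.178],.15); st("over")
g=grab_frame("scene"); pickle.dump(g,open("f3.pkl","wb"))
fz=.178-.0926
yw=np.radians(2.05);xd=np.array([np.cos(yw),np.sin(yw),0])
C=np.array([*H,fz]); pts=[proj(g,C+xd*k) for k in(-.0255,0,.0255)]; print(pts)
crop(g,150,200,110,120,5,"s14",pts)
t=grab_frame("top"); crop(t,300,180,105,95,6,"t14")
```

```text
a proj [206.0814 276.8308] obs (205.1, 276.1)  b [221.719  259.6326] (220.9, 259.5)
over 25.16 22.22 [-0.2  0.1  0.2] [ 0.5357 -0.1474  0.1776]
[array([175.2278, 278.0781]), array([185.3242, 285.9911]), array([195.6991, 294.0821])]
```

View pics/s14.png

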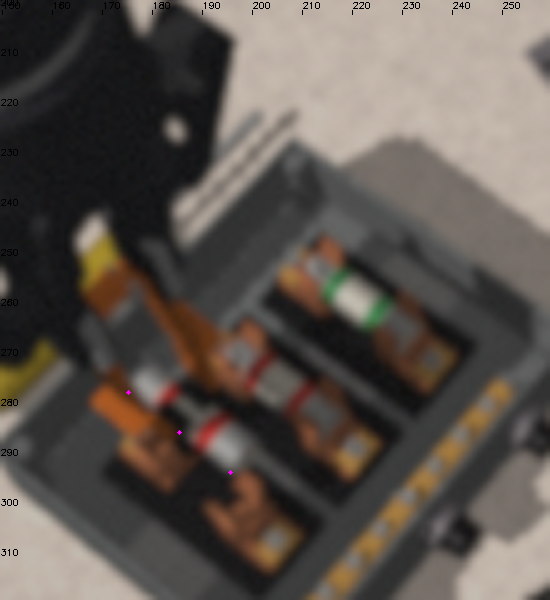

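View pics/t14.png

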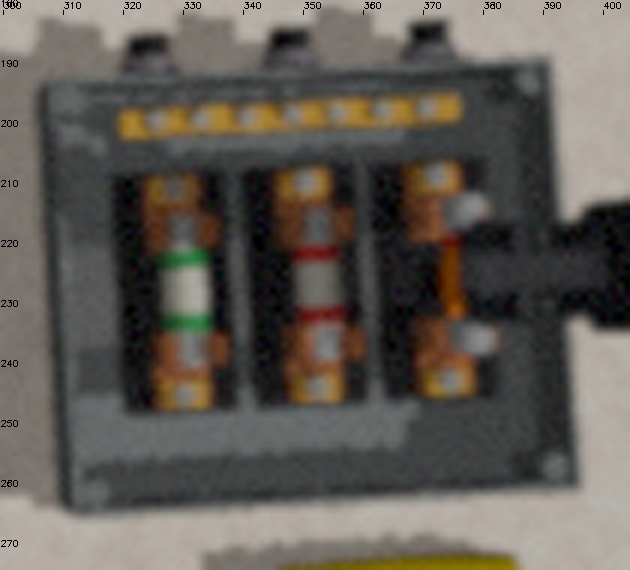

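Run:
```python
from h import *
import pickle
np.set_printoptions(precision=4,suppress=True)
F=pickle.load(open("f0.pkl","rb"));s,t=F["scene"],F["top"]
print(tri(t,(377.9,225.25),s,(188.5,282.5)),atz(t,(377.9,225.25),.0854),atz(t,(377.9,225.25),.09))
p=lambda x,y:(300+x/6-.5,180+y/6-.5)
A=atz(t,p(467.5,192),.088);B=atz(t,p(475,357),.088);print(A,B,(A+B)/2,np.linalg.norm(A-B),np.degrees(np.arctan2(*(A-B)[1::-1])))
```

```text
(array([ 0.537 , -0.1409,  0.0884]), np.float64(0.00012935033621542567), np.float64(0.00012935033621526039)) [ 0.537  -0.1419  0.0854] [ 0.5369 -0.1405  0.09  ]
[ 0.5636 -0.141   0.088 ] [ 0.5104 -0.1418  0.088 ] [ 0.537  -0.1414  0.088 ] 0.05321436143526339 0.8948382886834797
```

Run:
```python
from h import *
import pickle
np.set_printoptions(precision=1,suppress=True)
g=pickle.load(open("f3.pkl","rb")); off=np.array([-.9,-.4])
bt=lambda th,p:p
U=[np.array([.537,-.141,z]) for z in(.0884,.159,.1935,.199)]
T=[np.array([.537,-.141-np.sin(np.radians(4.5))*h,.0884+h*np.cos(np.radians(4.5))]) for h in(0,.07,.105,.111)]
print([proj(g,u)+off for u in U]);print([proj(g,u)+off for u in T])
pts=[proj(g,u)+off for u in U]+[proj(g,u)+off for u in T]
crop(g,150,230,60,65,9,"s15",pts)
crop(g,150,230,60,65,9,"s15n")
```

```text
[array([187.5, 282.1]), array([179.1, 265. ]), array([174.5, 255.5]), array([173.7, 253.9])]
[array([187.5, 282.1]), array([176.8, 267.6]), array([170.8, 259.3]), array([169.7, 257.8])]
```

View pics/s15.png

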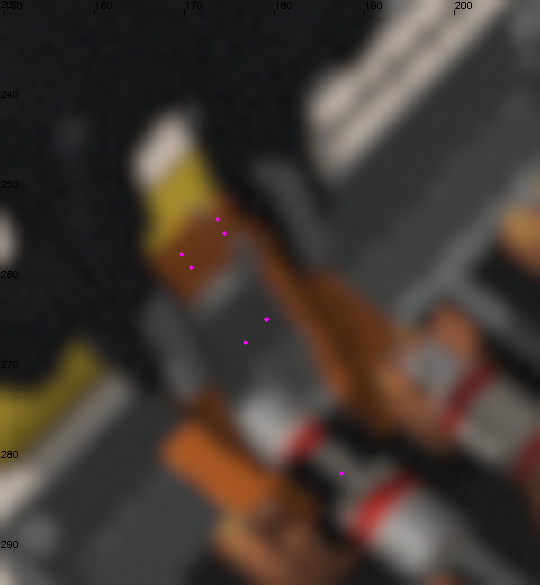

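```bash
cat >> h.py <<'E'
YW=np.radians(2.05)
def rvt(yaw,phi): # tool down at yaw, tilted by phi about tongs x
    ax=np.array([np.cos(yaw),np.sin(yaw),0])
    return (Ro.from_rotvec(ax*phi)*Ro.from_rotvec(rv(yaw))).as_rotvec()
def st(l):
    s=get_state(); print(l,round(s["clock"],2),round(s["finger_gap"]*85,2),np.round(s["contact_force"],1),np.round(s["position"],4)); return s
E
python3 - <<'E'
from h import *
np.set_printoptions(precision=4,suppress=True)
phi=np.radians(-3.5); ax=np.array([np.cos(YW),np.sin(YW),0])
rel=Ro.from_rotvec(ax*phi).apply([.0007,.0075,-.0896]); print(rel)
H=np.array([.5362,-.1488,.078])
T=H-rel; print(T)
move_l(T,.05,rot=rvt(YW,phi)); st("tilt")
t=grab_frame("top"); crop(t,345,190,60,70,8.5,"t16",[proj(t,H)])
g=grab_frame("scene"); crop(g,150,230,60,70,8.5,"s16",[proj(g,H)+[-.9,-.4]])
E
```

```text
[ 0.0009  0.002  -0.0899]
[ 0.5353 -0.1508  0.1679]
tilt 25.62 22.36 [-0.8 -0.3 -0.9] [ 0.5355 -0.1504  0.1685]
```

View pics/t16.png

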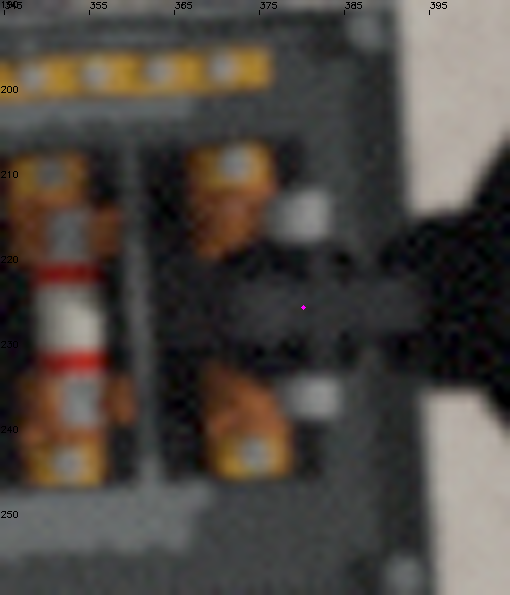

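View pics/s16.png

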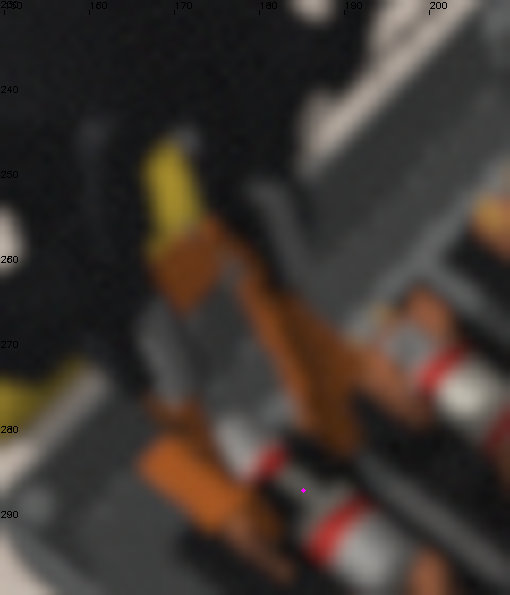

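Run:
```python
from h import *
T=np.array([.5353,-.1499,.1679])
move_l(T-[0,0,.016],.06); s=st("62mm"); f0=s["contact_force"][2]
g=grab_frame("scene"); crop(g,150,230,60,70,8.5,"s17")
z=T[2]-.016; pk=0
while z>.120:
    z-=.0015
    hit=move_l([T[0],T[1],z],.03,until_force=14)
    s=get_state(); F=s["contact_force"]; fz=F[2]; print(round(s["clock"],2),round(z-.0899,4),round(s["position"][2],4),np.round(F,1),hit)
    pk=max(pk,fz)
    if fz>12 or abs(F[0])>8 or abs(F[1])>8: break
g=grab_frame("scene"); crop(g,150,230,60,70,8.5,"s18")
t=grab_frame("top"); crop(t,345,190,60,70,8.5,"t18")
```

```text
62mm 26.13 22.19 [-1.2 -0.5 -0.4] [ 0.5348 -0.1498  0.1512]
26.43 0.0605 0.1505 [ 1.2  0.5 -0.6] False
26.68 0.059 0.1489 [ 0.2  0.7 -0.7] False
26.93 0.0575 0.1475 [-0.1 -0.1  0.9] False
27.18 0.056 0.1463 [ 0.7 -0.5  3. ] False
27.43 0.0545 0.1448 [-0.7 -0.3  3.9] False
27.68 0.053 0.1436 [ 0.7 -0.7  7.1] False
27.93 0.0515 0.1425 [-1.2  0.6  8.7] False
28.18 0.05 0.1415 [-0.2  0.4 10.6] False
28.43 0.0485 0.1404 [-1.6  1.7 14.7] False
```

View pics/s18.png

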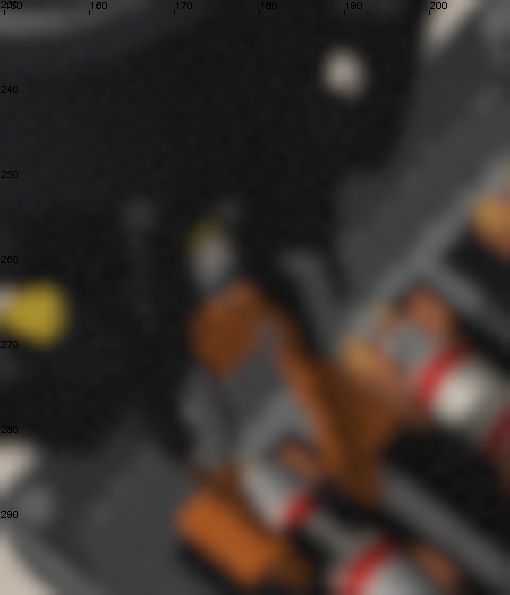

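View pics/t18.png

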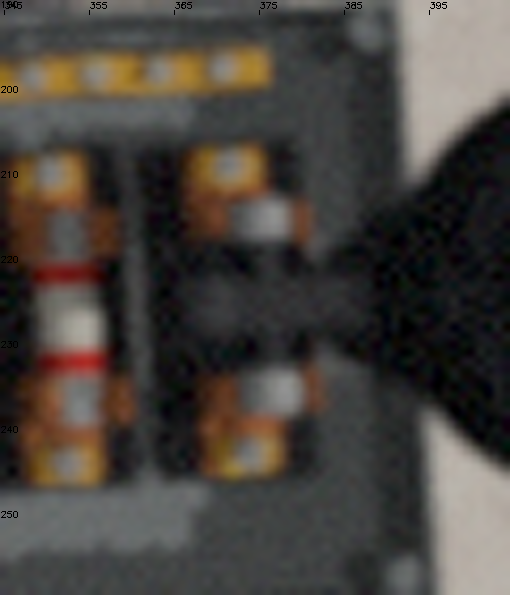

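Run:
```python
from h import *
x,y=.5353,-.1499; z=.1384; pk=0
while z>.112:
    z-=.0015
    hit=move_l([x,y,z],.03,until_force=10)
    s=get_state(); F=s["contact_force"]; fz=F[2]; print(round(s["clock"],2),round(z-.0899,4),round(s["position"][2],4),np.round(F,1),hit)
    if fz>28 or fz<pk-8: break
    pk=max(pk,fz)
g=grab_frame("scene"); crop(g,150,230,60,70,8.5,"s19")
t=grab_frame("top"); crop(t,345,190,60,70,8.5,"t19")
```

```text
28.78 0.047 0.1394 [ 0.2  1.5 16. ] False
29.03 0.0455 0.1383 [-0.4  1.2 18.5] False
29.28 0.044 0.1372 [-1.3  0.8 20. ] False
29.53 0.0425 0.1359 [-0.9  1.7 19.7] False
29.78 0.041 0.1319 [0.3 0.3 7. ] False
```

```bash
python3 - <<'E'
from h import *
x,y=.5353,-.1499
for z in(.1295,.1280): 
    move_l([x,y,z],.03,until_force=10); s=st(z)
g=grab_frame("scene"); crop(g,150,230,60,70,8.5,"s20")
t=grab_frame("top"); crop(t,345,190,60,70,8.5,"t20")
E
python3 -c "
import cv2,numpy as np
cv2.imwrite('pics/c20.png',cv2.resize(np.hstack([cv2.imread('pics/s20.png'),cv2.imread('pics/t20.png')]),(800,466)))"
```

```text
0.1295 30.13 22.5 [ 0.5 -0.4  9.7] [ 0.5365 -0.1503  0.1308]
0.128 30.38 21.98 [-0.8  0.5 11.6] [ 0.5369 -0.1505  0.1298]
```

View pics/c20.png

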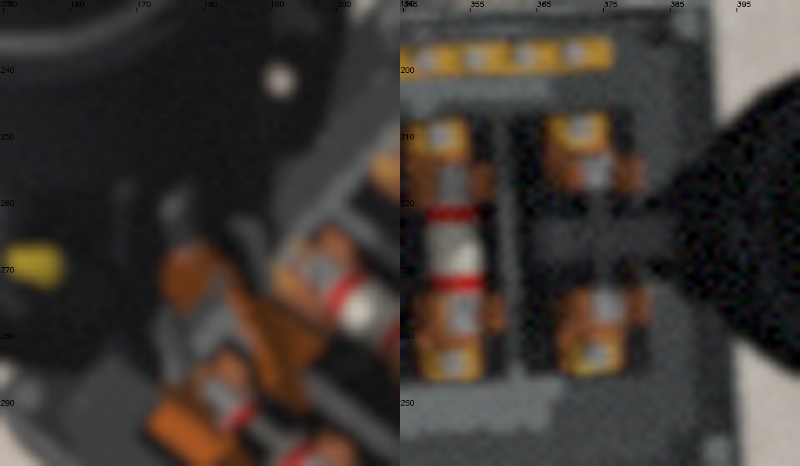

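Run:
```python
from h import *
x,y=.5353,-.1499
move_l([x,y,.1333],.04); st("relax")
let_go(); st("open")
g=grab_frame("scene"); crop(g,130,210,90,110,5.5,"s21")
t=grab_frame("top"); crop(t,345,190,60,70,8.5,"t21")
import pickle; pickle.dump((g,t),open("f21.pkl","wb"))
```

```text
relax 30.77 22.31 [ 0.8 -0.4  2.2] [ 0.5355 -0.1501  0.1333]
open 31.4 84.84 [ 1.2 -0.1 -0.4] [ 0.5352 -0.1499  0.1332]
```

View pics/s21.png

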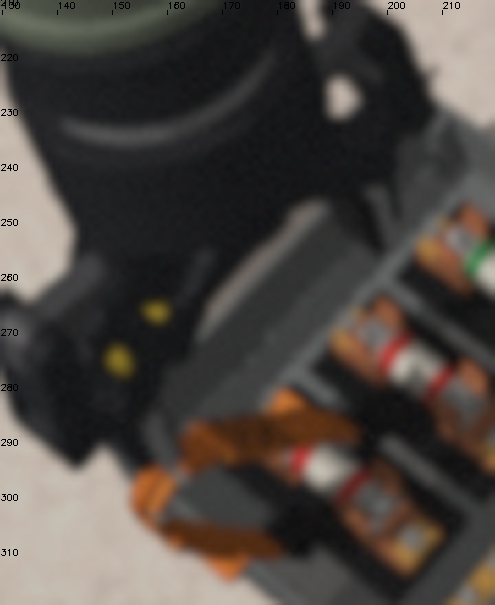

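View pics/t21.png

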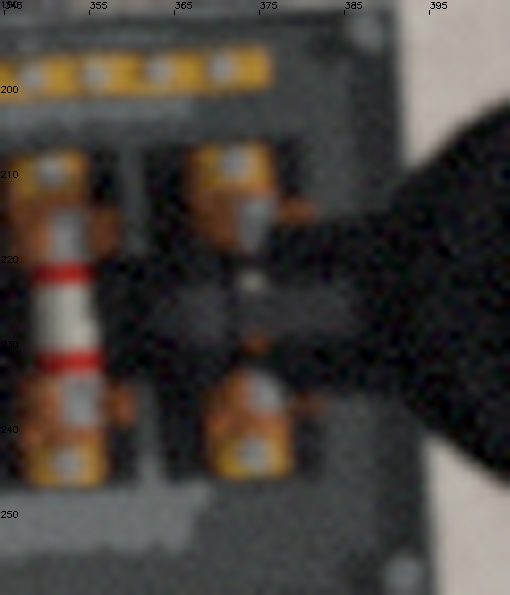

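Run:
```python
from h import *
g=grab_frame("scene"); st("x"); crop(g,130,210,90,110,5.5,"s22")
for c in ("scene",):
  for n in("tongs_jaw","tongs_grip","tongs"): print(n,[(round(d["score"],2),np.round(d["centre"],1)) for d in tip_of(c,n)][:3])
```

```text
x 31.55 84.92 [-0.2  0.5  0.8] [ 0.5353 -0.1499  0.1333]
tongs_jaw [(0.9, array([185.4, 299.8])), (0.5, array([351., 192.])), (0.44, array([316.3, 235.4]))]
tongs_grip [(0.79, array([168.7, 296.6])), (0.62, array([191.2, 295.1]))]
tongs [(0.85, array([192.1, 297. ])), (0.29, array([166.5, 295.7]))]
```

View pics/s22.png

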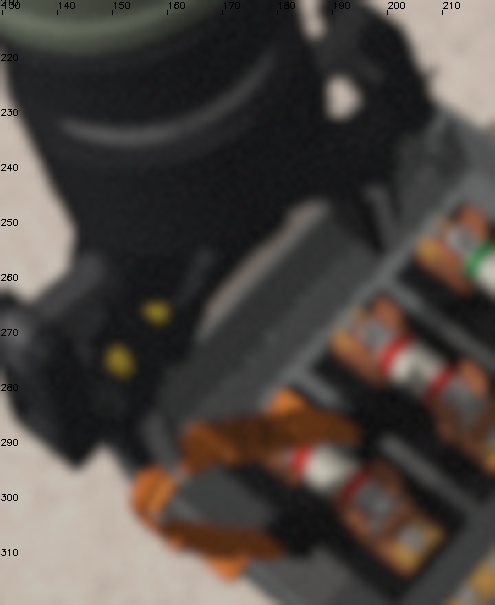

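Run:
```python
from h import *
import pickle
g,t=pickle.load(open("f21.pkl","rb"))
crop(g,145,265,60,55,13,"s23")
for P in([.536,-.149,.03],[.526,-.149,.03],[.536,-.139,.03],[.536,-.149,.04],[.536,-.195,.042],[.536,-.211,.098]): print(P,proj(g,P)+[-.9,-.4])
```

```text
[0.536, -0.149, 0.03] [190.16478316 297.02167047]
[0.526, -0.149, 0.03] [186.5075998  293.90325287]
[0.536, -0.139, 0.03] [193.82558483 293.22189065]
[0.536, -0.149, 0.04] [189.15200891 295.07847983]
[0.536, -0.195, 0.042] [171.48118182 312.73946275]
[0.536, -0.211, 0.098] [157.32516103 308.70307346]
```

View pics/s23.png

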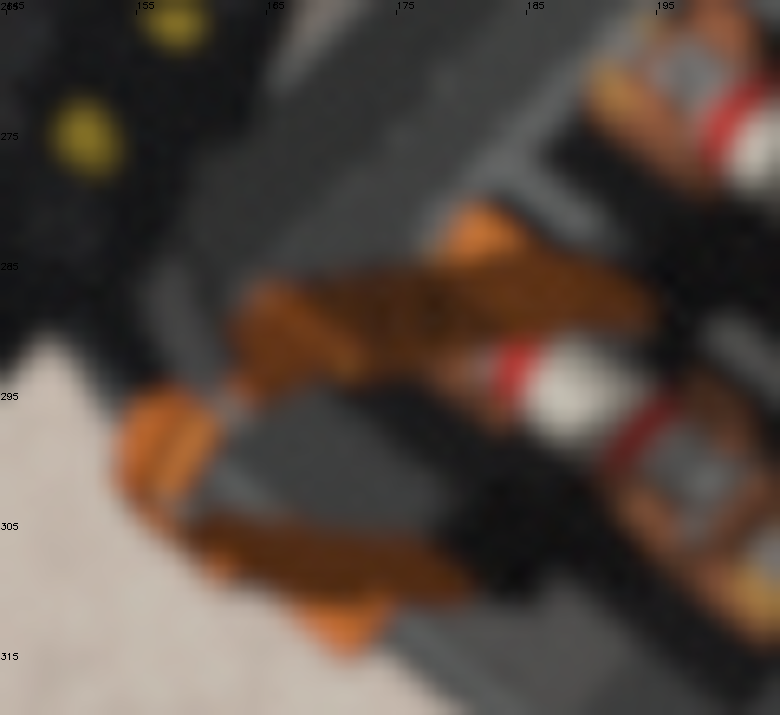

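```bash
cat > fit.py <<'E'
from h import *
import pickle
from scipy.optimize import least_squares
g,t=pickle.load(open("f21.pkl","rb")); off=np.array([-.9,-.4])
M=np.array([[0,.0313,.053],[0,-.0313,.053],[0,.022,.022],[0,-.022,.022],[0,0,.119]])
obs=np.array([[181.5,281],[171.5,314.5],[194,289],[180.5,309],[159.5,296.5]])
def pj(p,X): 
    R=Ro.from_rotvec(p[3:]); return np.array([proj(g,R.apply(x)+p[:3])+off for x in X])
f=lambda p:(pj(p,M)-obs).ravel()
for x0 in([.536,-.149,.02,.5,0,0],[.536,-.149,.02,.2,-.3,.3],[.536,-.149,.02,.9,0,.3]):
    r=least_squares(f,x0); R=Ro.from_rotvec(r.x[3:]).as_matrix()
    print(r.cost,np.round(r.x,3),"xt",R[:,0].round(2),"yt",R[:,1].round(2),"zt",R[:,2].round(2)); print(np.round(r.fun.reshape(-1,2),1).tolist())
E
python3 fit.py
```

```text
13.251224926334373 [ 0.536 -0.149  0.017  0.416 -0.061  0.236] xt [0.97 0.21 0.11] yt [-0.24  0.89  0.39] zt [-0.01 -0.41  0.91]
[[3.1, 1.0], [0.0, -0.4], [-3.4, -1.1], [1.2, 0.7], [-0.9, -0.2]]
13.251224926331897 [ 0.536 -0.149  0.017  0.416 -0.061  0.236] xt [0.97 0.21 0.11] yt [-0.24  0.89  0.39] zt [-0.01 -0.41  0.91]
[[3.1, 1.0], [0.0, -0.4], [-3.4, -1.1], [1.2, 0.7], [-0.9, -0.2]]
13.251224926331819 [ 0.536 -0.149  0.017  0.416 -0.061  0.236] xt [0.97 0.21 0.11] yt [-0.24  0.89  0.39] zt [-0.01 -0.41  0.91]
[[3.1, 1.0], [0.0, -0.4], [-3.4, -1.1], [1.2, 0.7], [-0.9, -0.2]]
```

```bash
cat >> fit.py <<'E'
if __name__=="__main__":
    p=r.x; R=Ro.from_rotvec(p[3:]).as_matrix()
    Rt=np.column_stack([R[:,1],R[:,0],-R[:,2]]); rot=Ro.from_matrix(Rt).as_rotvec()
    pickle.dump((p[:3],R,rot),open("tp.pkl","wb"))
    for s in(.16,.109): q=ik(p[:3]+R[:,2]*s,rot); print(s,p[:3]+R[:,2]*s,q)
    X=[[0,0,0],[0,0,.05],[0,0,.115],[0,.013,.115],[0,-.013,.115],[0,.0205,.08],[0,-.0205,.08],[0,.0313,.053],[0,-.0313,.053]]
    crop(g,145,265,60,55,13,"s24",pj(p,X))
    # current finger tips
E
python3 fit.py
```

```text
13.251224926334373 [ 0.536 -0.149  0.017  0.416 -0.061  0.236] xt [0.97 0.21 0.11] yt [-0.24  0.89  0.39] zt [-0.01 -0.41  0.91]
[[3.1, 1.0], [0.0, -0.4], [-3.4, -1.1], [1.2, 0.7], [-0.9, -0.2]]
13.251224926331897 [ 0.536 -0.149  0.017  0.416 -0.061  0.236] xt [0.97 0.21 0.11] yt [-0.24  0.89  0.39] zt [-0.01 -0.41  0.91]
[[3.1, 1.0], [0.0, -0.4], [-3.4, -1.1], [1.2, 0.7], [-0.9, -0.2]]
13.251224926331819 [ 0.536 -0.149  0.017  0.416 -0.061  0.236] xt [0.97 0.21 0.11] yt [-0.24  0.89  0.39] zt [-0.01 -0.41  0.91]
[[3.1, 1.0], [0.0, -0.4], [-3.4, -1.1], [1.2, 0.7], [-0.9, -0.2]]
0.16 [ 0.53426691 -0.21361477  0.16336883] [-0.68283804  0.60015848 -0.01411026  1.22241038  0.32798951 -0.96698767]
0.109 [ 0.53479171 -0.19286416  0.1167841 ] [-0.65604705  0.62353714 -0.10166264  1.102572    0.3349144  -0.93961721]
```

View pics/s24.png

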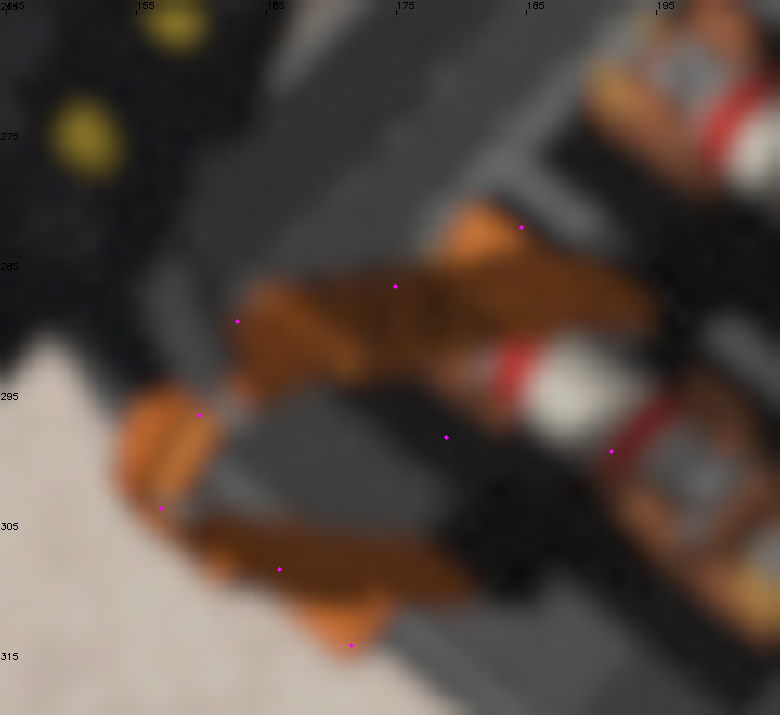

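```bash
cat > fit2.py <<'E'
from h import *
import pickle
from scipy.optimize import least_squares
g,t=pickle.load(open("f21.pkl","rb")); off=np.array([-.9,-.4])
obs=np.array([[181.5,281],[171.5,314.5],[194.3,288.5],[180.5,309.3],[164,291],[159.5,305],[158.5,297.5]])
def pj(p,X): 
    R=Ro.from_rotvec(p[3:6]); return np.array([proj(g,R.apply(x)+p[:3])+off for x in X])
def run(xl,ze,yh,hgt):
    M=np.array([[0,.0313,.053],[0,-.0313,.053],[xl,.0225,ze],[xl,-.0225,ze],[xl,yh,.115],[xl,-yh,.115],[0,0,.120]])
    f=lambda p:np.r_[(pj(p,M)-obs).ravel(),(p[0]-.536)*0,]
    r=least_squares(f,[.536,-.149,.02,.4,0,.2],loss="soft_l1"); R=Ro.from_rotvec(r.x[3:]).as_matrix()
    print(xl,ze,yh,round(r.cost,1),np.round(r.x[:3],3),"yt",R[:,1].round(2),"zt",R[:,2].round(2),"bow",np.round(r.x[:3]+R[:,2]*.121,3)); return r
for xl in(0,.007):
    for ze in(.018,.026):
        for yh in(.011,.015): r=run(xl,ze,yh,0)
E
python3 fit2.py
```

```text
0 0.018 0.011 7.8 [ 0.534 -0.151  0.024] yt [-0.28  0.88  0.39] zt [ 0.07 -0.39  0.92] bow [ 0.542 -0.199  0.135]
0 0.018 0.015 8.7 [ 0.517 -0.146 -0.017] yt [-0.29  0.87  0.39] zt [ 0.04 -0.4   0.92] bow [ 0.521 -0.194  0.094]
0 0.026 0.011 9.1 [ 0.542 -0.15   0.034] yt [-0.24  0.88  0.41] zt [ 0.04 -0.41  0.91] bow [ 0.546 -0.2    0.145]
0 0.026 0.015 10.0 [ 0.519 -0.144 -0.017] yt [-0.27  0.87  0.4 ] zt [ 0.01 -0.42  0.91] bow [ 0.521 -0.195  0.093]
0.007 0.018 0.011 7.2 [ 0.531 -0.149  0.017] yt [-0.29  0.87  0.41] zt [ 0.03 -0.42  0.91] bow [ 0.534 -0.2    0.127]
0.007 0.018 0.015 8.0 [ 0.517 -0.144 -0.016] yt [-0.28  0.86  0.42] zt [ 0.01 -0.43  0.9 ] bow [ 0.518 -0.196  0.093]
0.007 0.026 0.011 7.2 [ 0.531 -0.149  0.017] yt [-0.28  0.87  0.41] zt [ 0.02 -0.42  0.91] bow [ 0.534 -0.2    0.127]
0.007 0.026 0.015 8.0 [ 0.516 -0.144 -0.018] yt [-0.28  0.86  0.42] zt [ 0.01 -0.43  0.9 ] bow [ 0.517 -0.196  0.091]
```

Run:
```python
from h import *
import pickle
zt=np.array([.025,-.415,.91]); zt/=np.linalg.norm(zt); yt=np.array([-.27,.87,.4]); yt-=zt*(yt@zt); yt/=np.linalg.norm(yt); xt=np.cross(yt,zt)
rot=Ro.from_matrix(np.column_stack([yt,xt,-zt])).as_rotvec(); o=np.array([.533,-.149,.017])
pickle.dump((o,xt,yt,zt,rot),open("tp.pkl","wb"))
print(xt, o+zt*.16,o+zt*.111)
move_l([.5353,-.1499,.20],.15); 
g=grab_frame("scene"); crop(g,145,255,60,65,9,"s25")
t=grab_frame("top"); crop(t,345,190,70,70,8.5,"t25")
movep(o+zt*.17,rot); st("ap")
g=grab_frame("scene"); crop(g,125,220,90,100,6,"s26")
```

```text
[0.96217205 0.25689401 0.09072166] [ 0.5369981  -0.21536848  0.16253089] [ 0.53577368 -0.19504313  0.11796205]
ap 33.02 84.85 [ 0.  -0.2  1.3] [ 0.5365 -0.2201  0.1699]
```

View pics/s25.png

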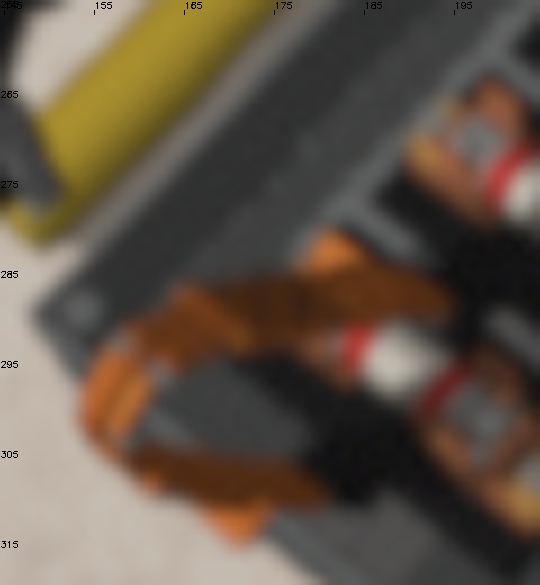

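View pics/t25.png

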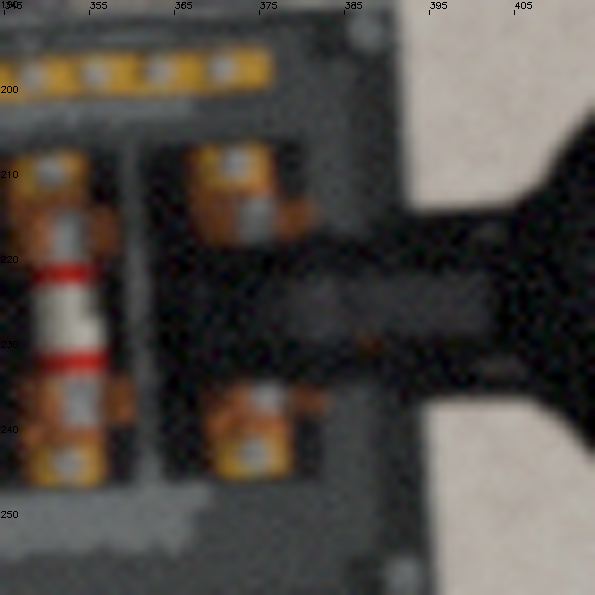

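View pics/s26.png

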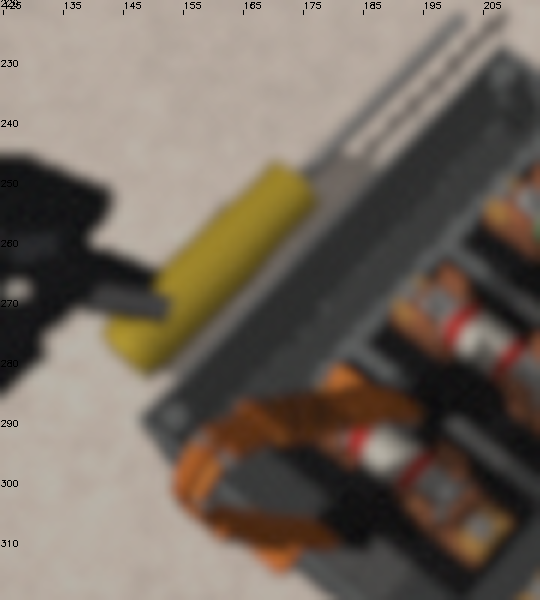

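```bash
cat > fit3.py <<'E'
from h import *
import pickle
from scipy.optimize import least_squares
g,t=pickle.load(open("f21.pkl","rb")); off=np.array([-.9,-.4])
obs=np.array([[181.5,281],[171.5,314.5],[194.3,288.5],[180.5,309.3],[158.5,293.5],[158,304.5],[155,298.5]])
def pj(p,X): 
    R=Ro.from_rotvec(p[3:6]); return np.array([proj(g,R.apply(x)+p[:3])+off for x in X])
def mod(p,xl,ze): return np.array([[0,.0313,.053],[0,-.0313,.053],[xl,.0225,ze],[xl,-.0225,ze],[xl,p[6],.115],[xl,-p[6],.115],[0,0,.121]])
for xl in(0,.006):
    for ze in(.018,.026):
        f=lambda p:np.r_[(pj(p,mod(p,xl,ze))-obs).ravel(),(p[0]-.534)/.004,(p[2]-.017)/.004,(p[6]-.012)/.002]
        r=least_squares(f,[.536,-.149,.02,.4,0,.2,.012],loss="soft_l1"); R=Ro.from_rotvec(r.x[3:6]).as_matrix()
        print(xl,ze,round(r.cost,1),np.round(r.x[[0,1,2,6]],4),"yt",R[:,1].round(2),"zt",R[:,2].round(2),"bow",np.round(r.x[:3]+R[:,2]*.121,3))
        print(np.round((pj(r.x,mod(r.x,xl,ze))-obs),1).tolist())
t=grab_frame("top"); crop(t,345,180,90,80,8,"t27")
E
python3 fit3.py
```

```text
0 0.018 8.7 [ 0.5336 -0.1476  0.0171  0.0099] yt [-0.27  0.85  0.44] zt [-0.01 -0.46  0.89] bow [ 0.533 -0.203  0.124]
[[0.7, 1.1], [-0.4, 0.2], [-4.1, -1.5], [2.1, 0.2], [0.7, -0.4], [-2.6, -0.2], [0.3, 0.2]]
0 0.026 9.3 [ 0.5342 -0.1465  0.0168  0.0099] yt [-0.28  0.85  0.45] zt [-0.02 -0.47  0.88] bow [ 0.532 -0.203  0.124]
[[1.0, 1.1], [0.1, 0.1], [-5.8, -1.7], [0.5, 0.2], [0.6, -0.3], [-2.6, -0.2], [0.2, 0.3]]
0.006 0.018 8.5 [ 0.5332 -0.1467  0.0172  0.0099] yt [-0.28  0.85  0.44] zt [-0.02 -0.47  0.88] bow [ 0.531 -0.203  0.124]
[[0.4, 0.5], [-0.5, -0.4], [-1.6, -0.9], [4.7, 0.8], [2.7, 0.1], [-0.5, 0.3], [-0.5, -0.5]]
0.006 0.026 8.5 [ 0.5334 -0.1463  0.0171  0.0099] yt [-0.27  0.85  0.45] zt [-0.02 -0.47  0.88] bow [ 0.53  -0.203  0.124]
[[0.6, 0.5], [-0.4, -0.4], [-3.5, -1.0], [2.6, 0.9], [2.7, 0.2], [-0.6, 0.3], [-0.6, -0.5]]
```

View pics/t27.png

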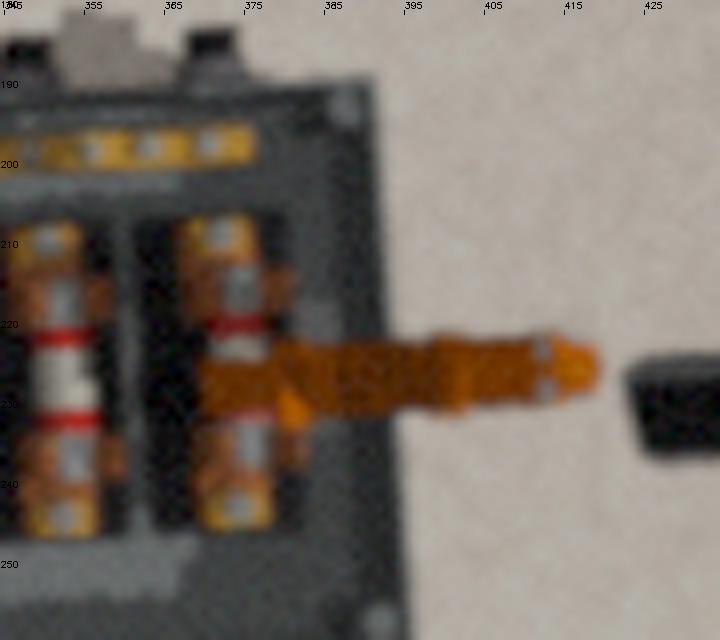

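```bash
cat > fit4.py <<'E'
from h import *
import pickle
from scipy.optimize import least_squares
g,t=pickle.load(open("f21.pkl","rb")); off=np.array([-.9,-.4])
obs=np.array([[181.5,281],[171.5,314.5],[194.3,288.5],[180.5,309.3],[158.5,293.5],[158,304.5],[155,298.5]])
obt=np.array([[418.5,225.7],[412,225.6],[369.5,228],[381,228.5]])
def pj(p,X,f,o): 
    R=Ro.from_rotvec(p[3:6]); return np.array([proj(f,R.apply(x)+p[:3])+o for x in X])
def res(p,xl,ze):
    h=p[6]
    A=pj(p,[[0,.0313,.053],[0,-.0313,.053],[xl,.0225,ze],[xl,-.0225,ze],[xl,h,.115],[xl,-h,.115],[0,0,.121]],g,off)-obs
    B=pj(p,[[0,0,.121],[0,h+.002,.115],[0,.0225,ze],[0,.0313,.053]],t,0)-obt
    return A,B
for xl in(0,.006):
    for ze in(.018,.026):
        f=lambda p:np.r_[(lambda a,b:np.r_[a.ravel()*.6,b.ravel()])(*res(p,xl,ze)),(p[6]-.012)/.002]
        r=least_squares(f,[.536,-.149,.02,.4,0,.2,.012],loss="soft_l1"); R=Ro.from_rotvec(r.x[3:6]).as_matrix()
        print(xl,ze,round(r.cost,1),np.round(r.x[[0,1,2,6]],4),"yt",R[:,1].round(2),"zt",R[:,2].round(2),"bow",np.round(r.x[:3]+R[:,2]*.121,3))
        A,B=res(r.x,xl,ze); print(np.round(A,1).tolist(),np.round(B,1).tolist())
pickle.dump(r.x,open("tp4.pkl","wb"))
E
python3 fit4.py
```

```text
0 0.018 6.0 [ 0.5376 -0.1476  0.0237  0.0102] yt [-0.22  0.86  0.45] zt [-0.01 -0.47  0.88] bow [ 0.536 -0.204  0.131]
[[2.0, 1.4], [-0.7, -0.0], [-2.8, -1.3], [2.2, 0.0], [1.0, -0.3], [-2.9, -0.1], [0.2, 0.4]] [[0.4, -0.8], [-0.1, 0.8], [0.6, -0.2], [-1.4, 0.3]]
0 0.026 8.5 [ 0.5382 -0.1456  0.0236  0.0101] yt [-0.22  0.86  0.47] zt [-0.02 -0.48  0.87] bow [ 0.536 -0.204  0.129]
[[2.4, 1.2], [0.1, -0.3], [-4.3, -1.7], [0.9, -0.2], [1.0, -0.1], [-2.8, 0.1], [0.2, 0.6]] [[0.2, -0.6], [-0.2, 0.9], [2.7, -0.3], [-1.8, 0.2]]
0.006 0.018 6.3 [ 0.5367 -0.1475  0.0259  0.0104] yt [-0.2   0.87  0.45] zt [-0.01 -0.46  0.89] bow [ 0.536 -0.204  0.133]
[[1.9, 0.7], [-1.4, -0.9], [-0.6, -0.6], [4.0, 0.6], [3.5, 0.2], [-0.7, 0.7], [-0.1, -0.5]] [[0.7, -0.6], [0.0, 0.9], [0.8, 0.0], [-1.2, 0.3]]
0.006 0.026 8.3 [ 0.5373 -0.1457  0.0257  0.0103] yt [-0.2   0.86  0.47] zt [-0.02 -0.48  0.88] bow [ 0.535 -0.204  0.132]
[[2.3, 0.5], [-0.7, -1.1], [-2.1, -1.0], [2.6, 0.4], [3.5, 0.5], [-0.6, 0.8], [-0.1, -0.3]] [[0.5, -0.4], [-0.1, 1.1], [2.9, -0.2], [-1.6, 0.2]]
```

Run:
```python
from h import *
import pickle
zt=np.array([-.01,-.465,.885]); zt/=np.linalg.norm(zt); yt=np.array([-.21,.865,.455]); yt-=zt*(yt@zt); yt/=np.linalg.norm(yt); xt=np.cross(yt,zt)
rot=Ro.from_matrix(np.column_stack([yt,xt,-zt])).as_rotvec(); o=np.array([.537,-.1475,.0245])
pickle.dump((o,xt,yt,zt,rot),open("tp.pkl","wb"))
movep(o+zt*.165,rot); st("ap")
print(move_l(o+zt*.110,.1,until_force=5)); st("at")
g=grab_frame("scene"); crop(g,125,230,90,90,6.5,"s28")
t=grab_frame("top"); crop(t,345,180,90,80,8,"t28")
```

```text
ap 33.37 84.81 [ 0.2 -0.   0.6] [ 0.5352 -0.2234  0.1709]
False
at 34.07 84.76 [-0.4  0.4  0.3] [ 0.5363 -0.1986  0.1224]
```

View pics/s28.png

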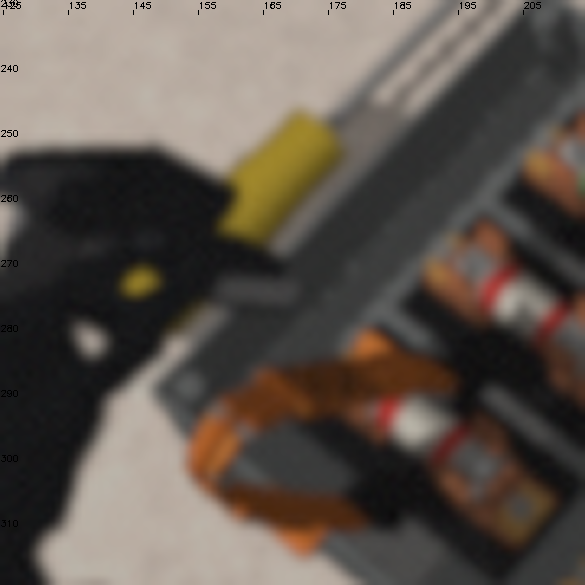

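View pics/t28.png

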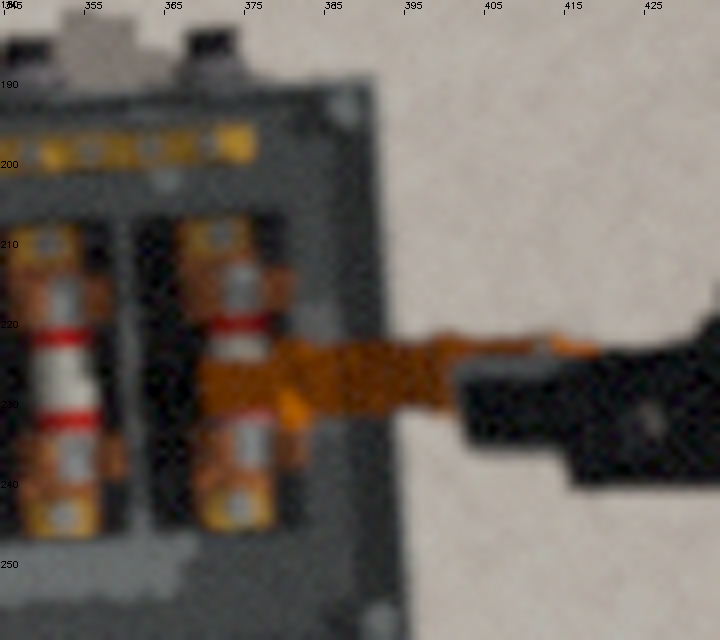

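Run:
```python
from h import *
grab(20); st("g")
g=grab_frame("scene"); crop(g,125,230,90,90,6.5,"s29")
t=grab_frame("top"); crop(t,345,180,90,80,8,"t29")
```

```text
g 34.77 23.17 [0.9 0.1 0.5] [ 0.5358 -0.1984  0.1219]
```

View pics/s29.png

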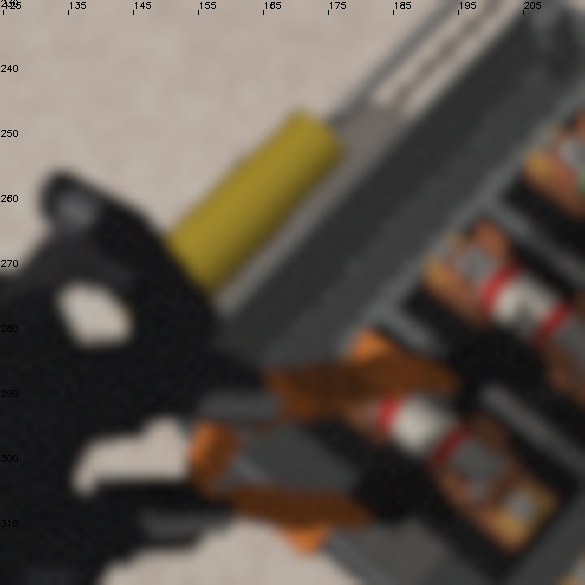

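View pics/t29.png

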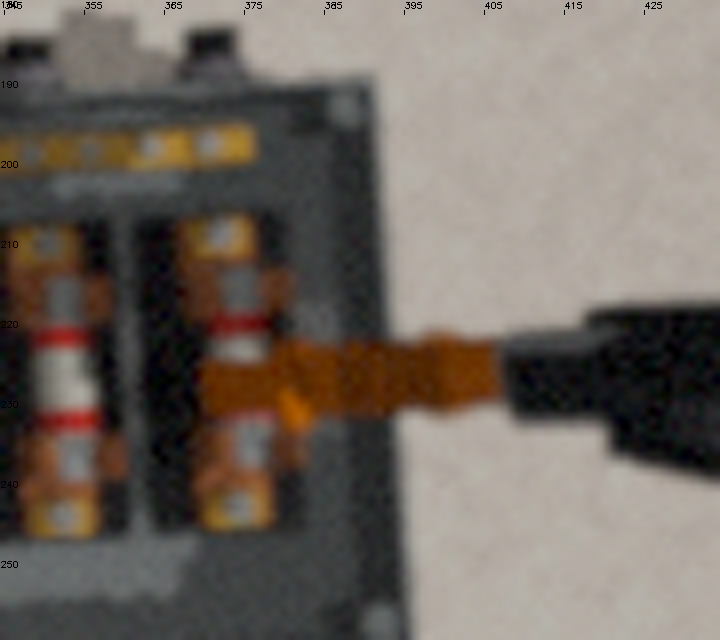

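Run:
```python
from h import *
import pickle
o,xt,yt,zt,rot=pickle.load(open("tp.pkl","rb"))
b=o+zt*.110
for d in(zt*.008+yt*.003,zt*.02+yt*.004,zt*.05+yt*.004):
    h=move_l(b+d,.06,until_force=6); s=st(h)
    if h: break
g=grab_frame("scene"); crop(g,125,230,90,90,6.5,"s30")
t=grab_frame("top"); crop(t,345,180,90,80,8,"t30")
```

```text
False 35.16 20.4 [ 0.4 -0.2 -0.6] [ 0.5356 -0.2003  0.1309]
False 35.51 20.48 [-0.4 -0.5  0. ] [ 0.5352 -0.2051  0.1419]
False 36.16 20.19 [-0.6 -0.7 -0. ] [ 0.5346 -0.2186  0.168 ]
```

View pics/s30.png

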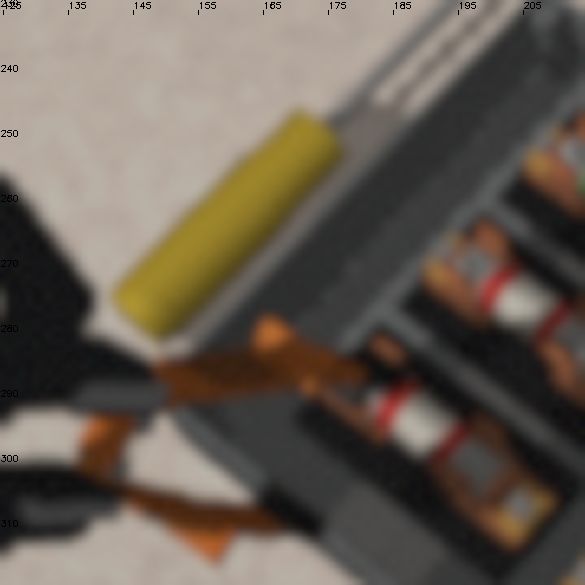

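View pics/t30.png

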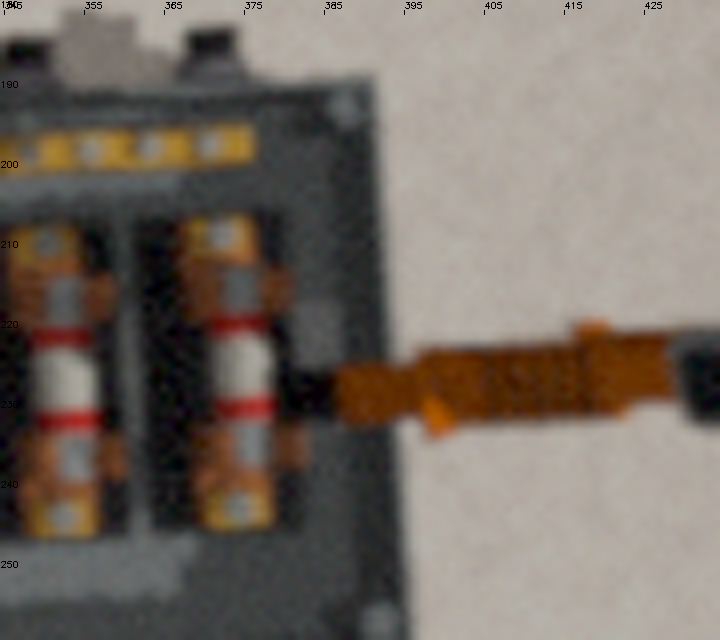

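Run:
```python
from h import *
import pickle
o,xt,yt,zt,rot=pickle.load(open("tp.pkl","rb"))
move_l([.5346,-.2186,.215],.1); st("up")
move_l([.52,-.10,.235],.15,rot=rv(np.radians(2))); st("rot")
move_l([.511,.20,.235],.22,rot=rv(np.radians(-2.2))); st("mid")
g=grab_frame("scene"); crop(g,260,60,100,120,5,"s31")
import pickle; pickle.dump(g,open("f31.pkl","wb"))
```

```text
up 36.88 20.63 [-0.   0.5 -1. ] [ 0.5345 -0.2185  0.2147]
rot 37.83 20.25 [ 1.2  0.2 -1.9] [ 0.5199 -0.1003  0.2345]
mid 39.35 20.37 [ 0.6 -0.3 -0.9] [0.5111 0.1991 0.2349]
```

View pics/s31.png

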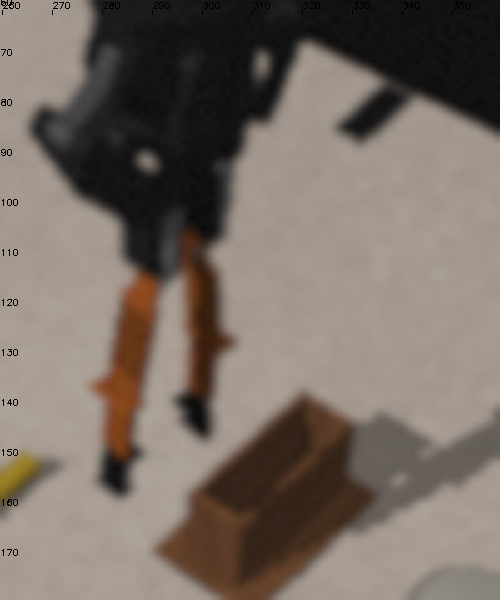

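Run:
```python
from h import *
import pickle
g=pickle.load(open("f31.pkl","rb"))
T=np.array([.511,.20,.235]); a=np.radians(-2.2); R=Ro.from_rotvec([0,0,a])
X=[[0,.024,0],[0,-.024,0],[0,.0313,.053],[0,-.0313,.053],[0,0,.110]]
pts=[proj(g,R.apply(x)+T-[0,0,.110]) for x in X]; print(np.round(pts,1).tolist())
d=[proj(g,T-[0,0,.11]+e)-proj(g,T-[0,0,.11]) for e in([.01,0,0],[0,.01,0],[0,0,.01])]; print(np.round(d,2).tolist())
crop(g,265,95,55,70,8.5,"s32",pts)
```

```text
[[301.0, 142.8], [286.2, 155.9], [304.2, 122.8], [284.0, 140.1], [294.9, 109.9]]
[[3.82, 2.25], [2.91, -2.8], [0.1, -3.25]]
```

View pics/s32.png

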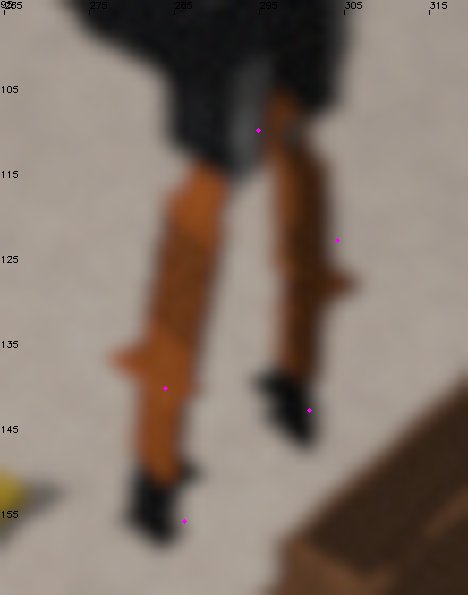

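Run:
```python
from h import *
import pickle
from scipy.optimize import least_squares
g=pickle.load(open("f31.pkl","rb"))
T=np.array([.511,.20,.235])
X=np.array([[0,.0245,0],[0,-.0245,0],[0,.0313,.053],[0,-.0313,.053],[0,.0225,.02],[0,-.0225,.02]])
ob=np.array([[299.5,146],[282.5,157.5],[305.5,127.8],[278,137],[297.5,138.5],[282.5,150]])
def pj(p): R=Ro.from_rotvec(p[3:]); return np.array([proj(g,R.apply(x-[0,0,.11])+T+p[:3]) for x in X])
for w in(.002,.004):
    f=lambda p:np.r_[(pj(p)-ob).ravel(),p[:2]/w,p[2]/.004,(p[5]+.038)/.05]
    r=least_squares(f,[0,0,0,0,0,-.04],loss="soft_l1"); print(np.round(r.x[:3],4),np.round(np.degrees(r.x[3:]),1),r.cost); print(np.round(r.fun[:12].reshape(-1,2),1).tolist())
```

```text
[-0.0005 -0.0002  0.0011] [-5.3 -0.4 -8.9] 9.656636867532173
[[-0.6, 0.4], [-0.8, -0.6], [-1.9, -2.1], [2.7, 2.2], [1.5, 1.2], [0.5, -0.6]]
[-0.0019 -0.0004  0.0011] [-5.1 -1.2 -8.9] 9.562116474727878
[[-0.6, 0.4], [-0.7, -0.5], [-2.2, -2.3], [2.4, 2.1], [1.5, 1.2], [0.4, -0.6]]
```

```bash
cat > chk.py <<'E'
from h import *
import pickle
g=grab_frame("scene"); st("over")
T=np.array([.5113,.281,.20]); a=np.radians(-2.2); R=Ro.from_rotvec([0,0,a])
X=[[0,.0245,0],[0,-.0245,0],[0,.0313,.053],[0,-.0313,.053]]
pts=[proj(g,R.apply(x)+T-[0,0,.110]) for x in X]
W=[proj(g,R.apply(np.array(x))+[.5113,.281,0]) for x in([.012,.039,.053],[-.012,.039,.053],[-.012,-.039,.053],[.012,-.039,.053])]
print(np.round(pts,1).tolist())
crop(g,280,95,60,75,8,"s33",pts+W)
E
python3 - <<'E'
from h import *
move_l([.5113,.281,.20],.12,rot=rvt(np.radians(3),np.radians(5)))
E
python3 chk.py
```

```text
over 40.33 19.91 [-0.7 -0.  -0.6] [0.5115 0.2808 0.2003]
[[322.1, 132.7], [308.7, 144.8], [325.9, 113.9], [307.9, 129.5]]
```

View pics/s33.png

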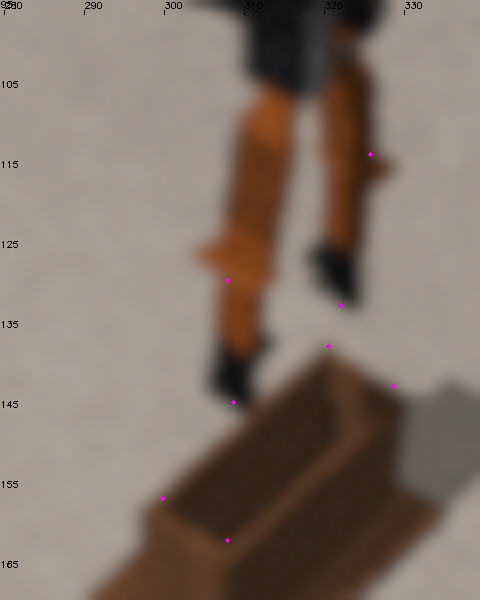

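Run:
```python
from h import *
print(move_l([.5113,.281,.112],.07,until_force=5)); st("down")
g=grab_frame("scene"); crop(g,265,95,90,90,6.5,"s34")
```

```text
True
down 41.38 20.25 [0.4 0.9 5. ] [0.5116 0.2816 0.12  ]
```

View pics/s34.png

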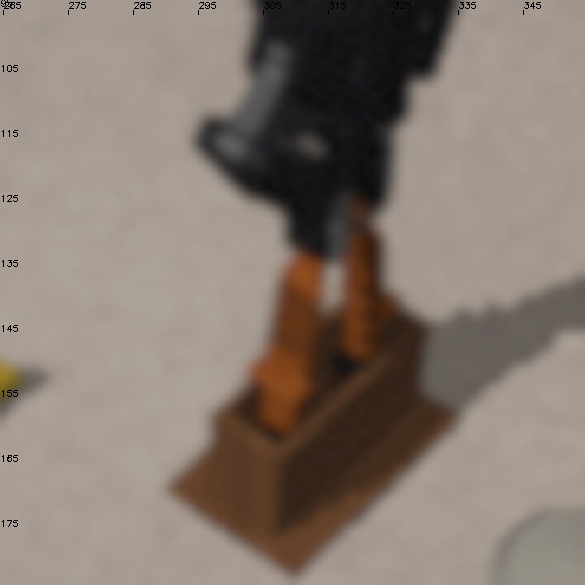

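```bash
python3 - <<'E'
from h import *
let_go(); move_l([.5113,.281,.19],.15,rot=rvt(np.radians(3),np.radians(5))); st("up")
movep([.40,.40,.28],rv(0)); st("away")
g=grab_frame("scene"); crop(g,265,95,90,90,6.5,"s35"); crop(g,140,220,135,120,5,"s35b")
t=grab_frame("top"); crop(t,135,205,140,55,5.7,"t35"); crop(t,300,180,105,95,6,"t35b")
cv2.imwrite("pics/all35.png",np.vstack([g["img"][:,:,::-1]]))
E
python3 -c "
import cv2,numpy as np
a=cv2.imread('pics/s35.png');b=cv2.imread('pics/t35.png');c=cv2.imread('pics/t35b.png')
cv2.imwrite('pics/m35.png',cv2.resize(np.hstack([a,cv2.resize(c,(640,585))]),(800,380)))"
```

```text
up 42.7 84.68 [-0.4  1.  -0.5] [0.511  0.2809 0.1895]
away 43.48 84.74 [ 0.6 -1.2 -0.6] [0.4    0.3993 0.2786]
```

View pics/m35.png

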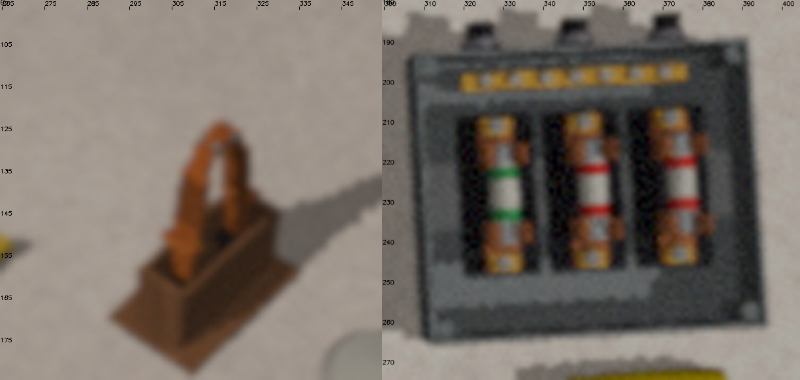

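View pics/t35.png

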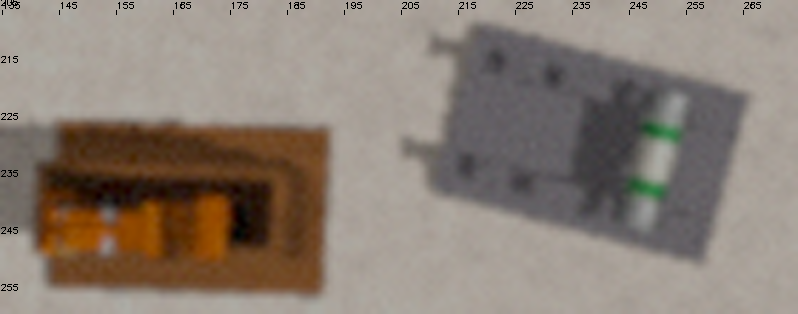

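View pics/s35b.png

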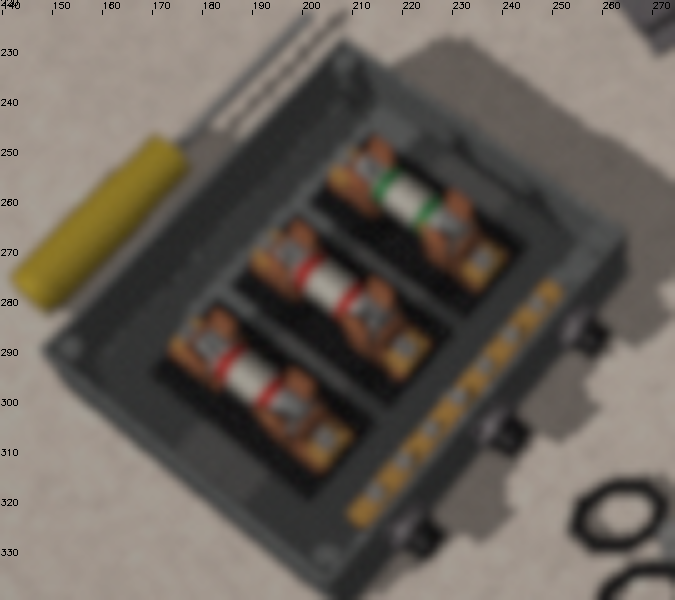

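View pics/all35.png

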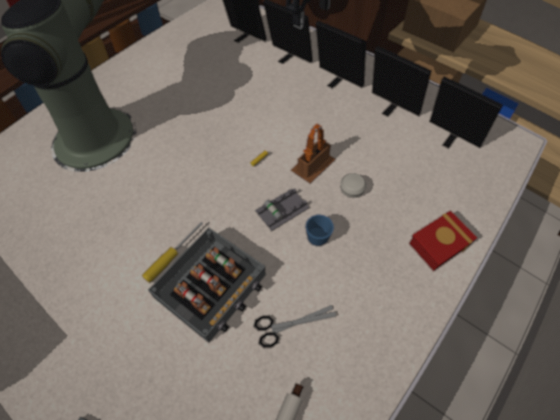

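The tongs stand upright in the holder, with the bow at about (318,125) in the scene view. The red fuse sits in its clips just like its neighbours, at about (187,292) in the scene view, and the green fuse is still in the rack. Nothing else has moved, so I'm handing it in.

```bash
python3 -c "
from cell import *
print(get_state()['clock']); print(sign_off())"
```

```text
43.575
the job is handed in; nothing more can be done
None
```

The red-banded fuse is in the empty clips and the tongs are back upright in their holder. I handed the job in at 43.6 s. One thing went wrong on the way: the tongs slipped out of the gripper and fell over inside the fuse box.

- **Picking up the fuse:** The gripper can only open fully or close. I held the tongs high with 20 N, which kept their jaws about 29 mm apart, then squeezed harder to shut them on the fuse in the rack. This took three re-grips in the holder first.
- **Pressing it in:** The force rose to about 20 N, fell to 7 N at the snap, and was about 12 N in a small push afterwards. The highest reading was 20 N, so I stayed under the 30 N limit.
- **What went wrong:** To let go of the fuse I had to open the gripper fully. The tongs then dropped about 1 cm and leaned roughly 28° to one side, probably on the box wall, with their jaws still around the seated fuse. I worked out how they lay from both cameras, took hold of them by the bow at the same tilt and drew them off. No contact showed in the force readings. They then went back into the holder.
- **Last checks:** In both camera views the fuse sits in its clips like its two neighbours, and the tongs stand in the well. The green fuse is still in the rack, and nothing else looks moved. I saw no disagreement in these checks, but I did not measure how deep the fuse sits after letting go. I judged that from the force drop and the pictures. While fallen, the tongs probably touched the box and the empty base.

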